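# Dock, seal and tidy: culture jar to the first click

## Robot

A 6-joint arm with a two-finger parallel gripper is mounted at the origin on the work surface. World frame = base frame: x ahead of the robot, y to its left, z up, the work surface at z = 0. Lengths are in mm, angles in rad, forces in N, time in s.
With the tool pointing down it reaches from about 400 to 925 mm from the base axis. Payload 3.4 kg.
Tool frame: the origin (TCP) lies on the centre line of the jaws, within the pads' length; the fingertips stand 14 mm ahead of it and the grasp point (between the pads) lies 5 mm behind it; z points along the fingers, y is the line along which they close (so a half turn about z gives the same grasp; the last joint's range is limited). The gripper opens to 85 mm and grips with 20 to 120 N. Pads are 22 mm wide; open, the fingers measure 114 mm over their backs; the gripper's body (76 mm by 85 mm) begins 54 mm behind the grasp point. The pads swing forward as they close: fully open they stand 13 mm farther back than shut.
Start: joints at [-1.204, 0.307, 1.506, -0, 1.328, -0.073], TCP at [244.789, -520.298, 245.305] pointing down, gripper open.
Joint ranges: [-3.12, 3.12], [-1.05, 2.28], [0.14, 2.33], [-1.42, 4.57], [0.1, 2.73], [-2.68, 2.68]. Speed limits (rad/s): [2.57, 2.57, 3.14, 3.14, 3.14, 3.14].

## Interface

Orientations are given as a unit quaternion [w, x, y, z].
In Python, from rig import bot, cams, ticket gives the robot as it stands.
- The arm moves only by the tool servo_tool, never from a script. Its argument "series" is a list that holds one entry, the list of rows, each a list of 7 numbers: the turn, a rotation vector about the tool's x, y, z in rad, then the shift along the tool's x, y, z in m, then the closure, from 0 (fully open) to 1 (shut). In form: [[[rx, ry, rz, tx, ty, tz, claw], ...]]. A call has exactly 10 rows; each row is the pose to reach, as a shift and turn from the pose commanded when the call began, along the tool's axes at that moment; what a row does not reach only later rows make up. A row lasts 1/10 s, in which the tool goes at most 50 mm and 8.59 degrees, less where a joint would pass 70% of its speed; a pose out of reach is approached as far as the arm can. A call with a gripper value outside its range is refused whole. The fingers move at their own pace and stop on an object; "newtons" is the grip in N (left out, the last holds). Time passes only in rows, so rows that repeat a pose let the fingers close, or fill a call up. It gives the time, the measured TCP pose, the force, the opening and the grip force at its end, in the units of the state.
- bot.get_obs(): the state, without advancing time (a new reading comes with each control period).
- cams.read_camera(name): name is "side" or "top" or "wrist"; returns a dict with "frame" (480x640x3 uint8, red, green, blue), "range_z" (480x640 float32, mm along the optical axis (not along the pixel's ray), 0 where there is no reading), "vfov" (degrees; the focal length in pixels is half the picture's height over the tangent of half this angle, whatever the lens; pixels are square), "cx", "cy" (the principal point, pixels), "k1" (the pictures are not rectified: a ray, as slopes to the right and down, at radius r is drawn at 1 + k1 r^2 times it, then the intrinsics apply), "rvec" (rotation vector, rad) and "tvec" (3), from world to camera coordinates, as OpenCV has them. Camera axes: x right, y down, z forward; pixel columns grow to the right and rows downward; lengths in mm; the calibration is good to about 2 mm. A picture is of the moment at which its call begins.
- ticket.close_job(): hands the job in; it is judged then, once.
The state is a dict: "t": time; "joint_positions": joint angles; "joint_vel": joint speeds; "joint_torque": joint torques, N m; "eef_pos": TCP position; "ee_rot": TCP orientation; "wrist_force": force on the tool from outside, world axes, zero at the start; "ft_torque": the same for the moment, N m; "gripper_width": finger opening in mm; "gripper_force": force on a finger pad.
Only numpy, scipy, OpenCV 4.12 (cv2) and the standard library are available. Lean on these libraries where they do the work, as an engineer would, in place of code of your own. Each camera call takes 0.05 s, during which the arm holds its last target. There are 200 camera calls.

## Task

Slide the culture jar on its square base along the bench, fully home into the U-shaped warming dock, and then tighten the black knob on its lid clockwise just to the first click, never to a second one. Stand every white spot tile that lies on the bench (there are two or three) to drain: lean each one back flat against the rails of the sloped rest with its edge on the ledge, side by side and none on top of another, in any order. Leave the jar home and upright, and leave the other things on the bench where they are.

Things in the scene. Friction and masses are not known exactly. Their poses are not given: they have to be found in the camera images.
- jar: squat steel jar fixed on a loose grey base 130 x 130 x 24 mm, 0.8 kg in all. Origin: centre of the base's underside; x, y square to its sides, z up. Drum 84 mm across up to 58 mm high, lid 90 mm across to 66, brass collar 52 mm across 68 to 74, black bar knob to 112. It starts on the dock's open side, 165 to 205 mm short of home, up to 35 mm off line and 0.3 rad askew.
- dock: fixed aluminium U guide, open to its -y, white housing (200 x 75 x 65 mm) behind the back wall at +y. Origin: on the bench, where the centre of the jar's base must come (base against the back wall, 65 mm off at +y). Side walls 12 mm thick, 26 high, 140 apart inside (along x), from the back wall to y = -35 mm, then flaring out to y = -77. The base sits square in it, any way round.
- knob_grip (a point): point on the axis of the jar's black knob, 102.5 mm above the bench, at the height to grip. The knob is an upright bar 50 mm long (this point's x axis), 13 mm wide (y), 34 mm tall: its top is 9 mm above this point, its foot 25 mm below. Steel ratchet teeth 39 mm across surround its foot, 4 mm high. z up; the axes turn with the knob.
- screw (a joint): turn of the brass collar (clamp screw) in the lid, rad, growing clockwise from above. Turned by the knob; turns easily (0.08 N m), stays where left, and stops hard at 4.5, where the lid is sealed; it may spring back by up to 0.2 as the clutch drops into its notch, which does no harm. Starts between 0.3 and 1.3.
- clutch (a joint): slip of the knob against the collar, rad, clockwise from above. 0 while the collar turns along (bar in line with the tooth on the collar's rim). With the screw at its stop, turning on takes 0.2 to 0.25 N m, passes a hump at 0.20 (a small steel plunger on the collar moves out 2 mm) and drops into a notch at 0.39: the first click. Next hump 0.59, second notch 0.79. Let go off a notch, it springs to the nearest.
- rest_face: sloping face of the fixed steel rest, 270 mm long (y), looking to the robot. Origin: middle of the face's foot at the ledge, 18 mm above the bench; x up the slope (45 deg from level), y along the ledge, z out of the face. Two flat rails 10 mm wide, at x = 12 and 62 mm, open between; the ledge stands 12 mm out at a right angle. A tile with its short edge on the ledge is centred at x 37.5, z 4 mm.
- tile1: white ceramic spot tile with six shallow round grey wells, 75 (x) by 50 (y) by 8 mm (z), 70 g, lying flat on the bench in front of the rest at the start; origin at its centre. All are alike; two or three are there (None: absent).
- tile2: white ceramic spot tile with six shallow round grey wells, 75 (x) by 50 (y) by 8 mm (z), 70 g, lying flat on the bench in front of the rest at the start; origin at its centre. All are alike; two or three are there (None: absent).
- tile3: white ceramic spot tile with six shallow round grey wells, 75 (x) by 50 (y) by 8 mm (z), 70 g, lying flat on the bench in front of the rest at the start; origin at its centre. All are alike; two or three are there (None: absent).
- dish_lid: bystander, to be left alone: upturned black dish lid, 64 mm across, 13 mm high; origin at its underside.
- beaker: bystander, to be left alone: glass beaker, 70 mm across, 90 mm high; origin at its underside.
- magnifier: bystander, to be left alone: black hand magnifier lying flat, lens 80 mm across, handle 100 mm along x; origin at its underside.
- bottle: bystander, to be left alone: amber bottle, 60 mm across, 130 mm high; origin at its underside.
- marker: bystander, to be left alone: grey marker pen lying down, 120 mm long along x; origin at its underside.
- stopper: bystander, to be left alone: small dark rubber stopper, 28 mm across, 26 mm high; origin at its underside.
Not all that is in view belongs to the job. What is shaped like the tile3 but red is not meant. Leave any orange look-alike of the tile1 alone.

How it is judged:
By the outcome, as a careful person would: the job done as asked, in the order asked, and still so for the second after the job is handed in, with the robot touching nothing.
Of tile1, tile2, tile3 only 2 to 3 are there at a start; the rules pass over those that are not, and their reading is None.
At some moment in a run one of tile1, tile2, tile3 may be knocked a few centimetres aside while the robot is not near it.
Once in a run the grip may slacken for a moment while it holds something.
It also fails if it takes over 210 s, if anything falls off the work surface, if the arm or the gripper's body presses on something with over 40 N, if the wrist force passes 120 N, or if a joint passes its speed limit or range.

## Working session

There is one attempt and no reset: what is moved stays moved. The work goes in short steps, Python scripts to look and compute and a tool call to move; the robot and the scene stay as the last step left them, time stands still between calls to the robot, and variables do not carry over. Pictures are saved under pics/ and viewed, at most 14 in all, crops included, and the job is handed in when it is done.

Besides the shell and the picture viewer there is one more tool, called after "Request:" by a JSON object that holds its "api" and its "payload". servo_tool: Moves the arm, as the interface text tells. Its arguments: {"type":"object","properties":{"series":{"type":"array"},"newtons":{"type":"number"}},"required":["series"]}

```bash
mkdir -p pics; ls; cat > h.py <<'E'
import numpy as np, cv2
from rig import bot, cams, ticket
from scipy.spatial.transform import Rotation as R
class Cam:
    def __init__(s,name):
        d=cams.read_camera(name); s.d=d; s.im=d["frame"]; s.z=d["range_z"]
        s.f=240/np.tan(np.radians(d["vfov"])/2); s.c=np.array([d["cx"],d["cy"]]); s.k=d["k1"]
        s.R=R.from_rotvec(np.ravel(d["rvec"])).as_matrix(); s.t=np.ravel(d["tvec"]); s.o=-s.R.T@s.t
    def slopes(s,uv):
        q=(np.atleast_2d(uv).astype(float)-s.c)/s.f; p=q.copy()
        for _ in range(20): p=q/(1+s.k*(p**2).sum(1,keepdims=True))
        return p
    def ray(s,uv):
        p=s.slopes(uv); return np.c_[p,np.ones(len(p))]@s.R
    def plane(s,uv,h):
        r=s.ray(uv); return s.o+r*((h-s.o[2])/r[:,2:])
    def pts(s,uv):
        uv=np.atleast_2d(uv); z=s.z[uv[:,1].astype(int),uv[:,0].astype(int)]
        return s.o+s.ray(uv)*z[:,None]
    def cloud(s):
        v,u=np.mgrid[0:480,0:640]; return s.pts(np.c_[u.ravel(),v.ravel()]).reshape(480,640,3)
    def proj(s,P):
        c=np.atleast_2d(P)@s.R.T+s.t; p=c[:,:2]/c[:,2:]; 
        return p*(1+s.k*(p**2).sum(1,keepdims=True))*s.f+s.c
    def save(s,n,crop=None,k=1):
        im=s.im if crop is None else s.im[crop[1]:crop[3],crop[0]:crop[2]]
        im=cv2.resize(im,None,fx=k,fy=k,interpolation=cv2.INTER_CUBIC)
        cv2.imwrite('pics/'+n+'.png',im[...,::-1])
def state():
    o=bot.get_obs(); q=o['ee_rot']; print({k:np.round(o[k],3).tolist() for k in ('t','joint_positions','eef_pos','ee_rot','wrist_force','gripper_width','gripper_force')}); return o
def mv(pos,axy=None,Rt=None,o=None):
    """shift & rotvec in tool axes to reach pos; axy: angle of the tool x in world with tool down"""
    o=o or bot.get_obs(); R0=R.from_quat(np.roll(o['ee_rot'],-1)); sh=R0.inv().apply(np.array(pos)-o['eef_pos'])
    if axy is not None:
        Rt=np.array([[np.cos(axy),np.sin(axy),0],[np.sin(axy),-np.cos(axy),0],[0,0,-1]])
    rv=(R0.inv()*R.from_matrix(Rt)).as_rotvec() if Rt is not None else np.zeros(3)
    print('rot',np.round(rv,4).tolist(),'shift m',np.round(sh/1000,4).tolist()); return rv,sh
E
python3 - <<'E'
from h import *
state()
for n in('top','side','wrist'):
    c=Cam(n); c.save(n+'0'); print(n,c.o.round(),c.R[2].round(2),c.f,c.k)
E
```

```text
pics
{'t': 0.0, 'joint_positions': [-1.205, 0.308, 1.508, 0.0, 1.328, -0.073], 'eef_pos': [244.547, -519.666, 244.374], 'ee_rot': [-0.001, 0.976, 0.218, -0.0], 'wrist_force': [0.133, 0.681, -0.173], 'gripper_width': 85.158, 'gripper_force': 0.0}
top [ 188.  -29. 1608.] [ 0.21  0.   -0.98] 543.15579456756 -0.06881250974300651
side [ 333. 1014.  906.] [ 0.13 -0.77 -0.62] 604.296259579917 0.045248383535185094
wrist [ 316. -486.  374.] [-0.28 -0.13 -0.95] 404.45095067786093 -0.0914280723960436
```

View pics/top0.png

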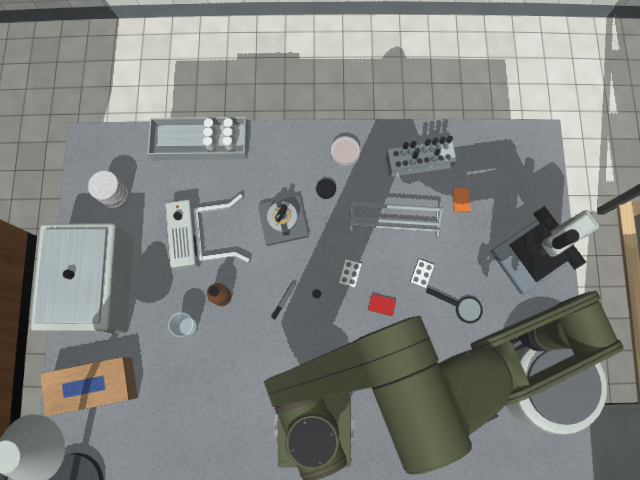

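View pics/side0.png

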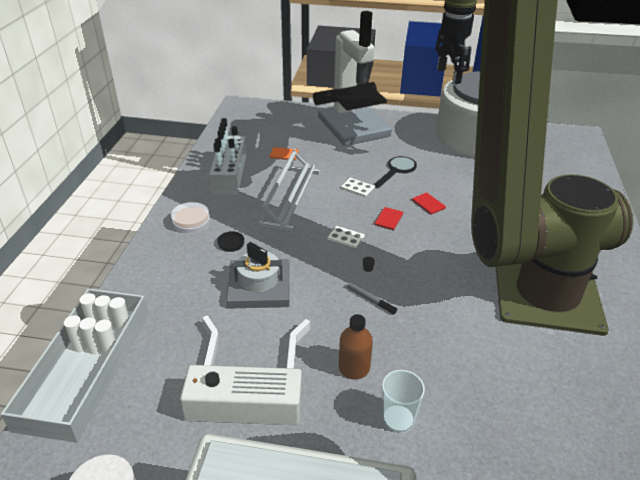

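The top view shows the jar at (284,217) and the dock opening towards it, with its housing at (180,233) and arms from (200,200) to (245,255). Two white tiles are at (350,272) and (422,272), and the rest's rails run (352-440, 203-232). In the side view the jar is at (258,280), the dock at (240,390) and the rest at (288,190). The same two white tiles are at (346,236) and (358,186), and the reds and the orange are decoys.

```bash
cat > m.py <<'E'
from h import *
t=Cam('top'); s=Cam('side')
print(t.R.round(2).tolist())
for c,n in((t,'top'),(s,'side')):
    P=c.cloud(); hsv=cv2.cvtColor(c.im,cv2.COLOR_RGB2HSV)
    print(n,'bench z',np.median(P[...,2][(abs(P[...,2])<15)]))
    m=((hsv[...,1]<40)&(hsv[...,2]>150)&(P[...,2]>-5)&(P[...,2]<20)).astype(np.uint8)
    m=cv2.morphologyEx(m,cv2.MORPH_CLOSE,np.ones((5,5)))
    k,l,st,ce=cv2.connectedComponentsWithStats(m)
    for i in range(1,k):
        if 100<st[i,4]<3000:
            cn=cv2.findContours((l==i).astype(np.uint8),0,2)[0][0].reshape(-1,2)
            hull=c.plane(cn,8)[:,:2].astype(np.float32)
            r=cv2.minAreaRect(hull); print(n,ce[i].round(),np.round(r[0],1),np.round(r[1],1),round(r[2],1),'z',np.median(P[l==i][:,2]).round(1), 'boxpts',cv2.boxPoints(r).round().tolist())
E
python3 m.py
python3 - <<'E'
from h import *
c=Cam('top');c.save('topA',(140,170,300,290),5)
c=Cam('top');c.save('topB',(330,170,490,290),5)
E
```

```text
[[-0.01, -1.0, -0.0], [-0.98, 0.01, -0.21], [0.21, 0.0, -0.98]]
top bench z 0.5050849139884122
top [552. 134.] [ 873.6 -755.2] [143.8  78. ] 0.5 z 0.4 boxpts [[801.0, -717.0], [802.0, -795.0], [946.0, -794.0], [945.0, -716.0]]
top [241. 136.] [888.3 232.3] [23.2 98.6] 89.5 z 4.8 boxpts [[839.0, 221.0], [937.0, 220.0], [938.0, 243.0], [839.0, 244.0]]
top [181. 135.] [895.9 420.2] [153.7  68.4] 89.2 z 5.0 boxpts [[861.0, 344.0], [929.0, 343.0], [931.0, 497.0], [863.0, 498.0]]
top [421. 244.] [ 543.2 -292. ] [214.7 271.1] 74.9 z 2.2 boxpts [[384.0, -360.0], [646.0, -431.0], [702.0, -224.0], [440.0, -153.0]]
top [251. 250.] [494.4 215.2] [139.6 212.4] 34.8 z 3.1 boxpts [[377.0, 263.0], [498.0, 88.0], [612.0, 168.0], [491.0, 342.0]]
top [351. 274.] [ 447.9 -109.1] [51.6 76.4] 73.9 z 8.3 boxpts [[404.0, -123.0], [477.0, -144.0], [492.0, -95.0], [418.0, -74.0]]
top [469. 309.] [ 338.7 -458.9] [60.  59.1] 89.4 z 8.2 boxpts [[309.0, -489.0], [368.0, -489.0], [369.0, -429.0], [309.0, -429.0]]
top [185. 327.] [287.7 377.5] [64.4 32.7] 2.3 z 5.4 boxpts [[255.0, 393.0], [256.0, 360.0], [321.0, 362.0], [319.0, 395.0]]
top [281. 367.] [177.3  97.5] [26.5 64.6] 19.2 z -0.1 boxpts [[154.0, 124.0], [175.0, 63.0], [200.0, 71.0], [179.0, 132.0]]
side bench z 0.008041262871643085
side [36. 25.] [ 1880.3 -1255.2] [ 67.4 625.4] 0.1 z 7.0 boxpts [[1846.0, -943.0], [1847.0, -1568.0], [1914.0, -1568.0], [1914.0, -942.0]]
side [253.   1.] [ 1131.7 -1704.5] [328.1  55.4] 12.2 z -0.6 boxpts [[966.0, -1712.0], [977.0, -1766.0], [1298.0, -1697.0], [1286.0, -1643.0]]
side [374.   9.] [  539.2 -1716.4] [591.1  56.7] 0.5 z -0.9 boxpts [[243.0, -1691.0], [244.0, -1747.0], [835.0, -1742.0], [835.0, -1685.0]]
side [226. 121.] [ 854.3 -546.2] [469.7 179. ] 89.8 z -1.0 boxpts [[764.0, -781.0], [943.0, -781.0], [945.0, -312.0], [766.0, -311.0]]
```

View pics/topA.png

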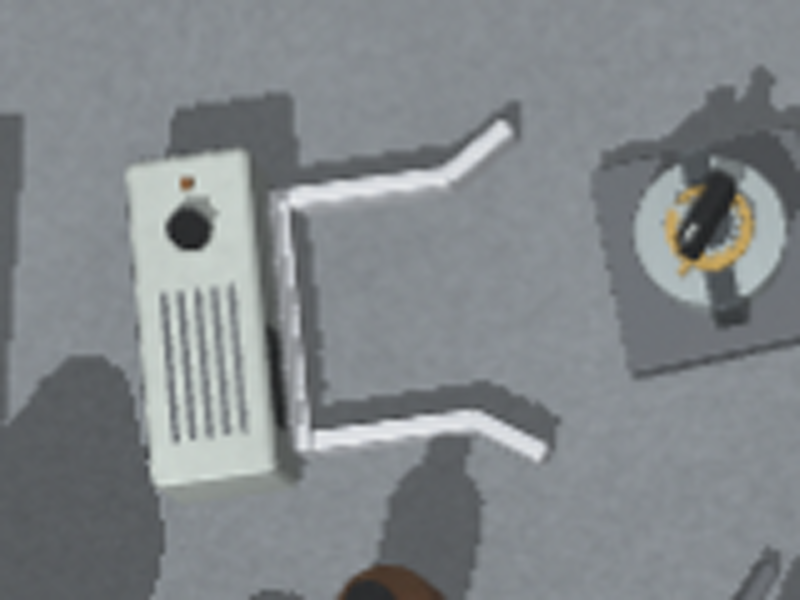

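View pics/topB.png

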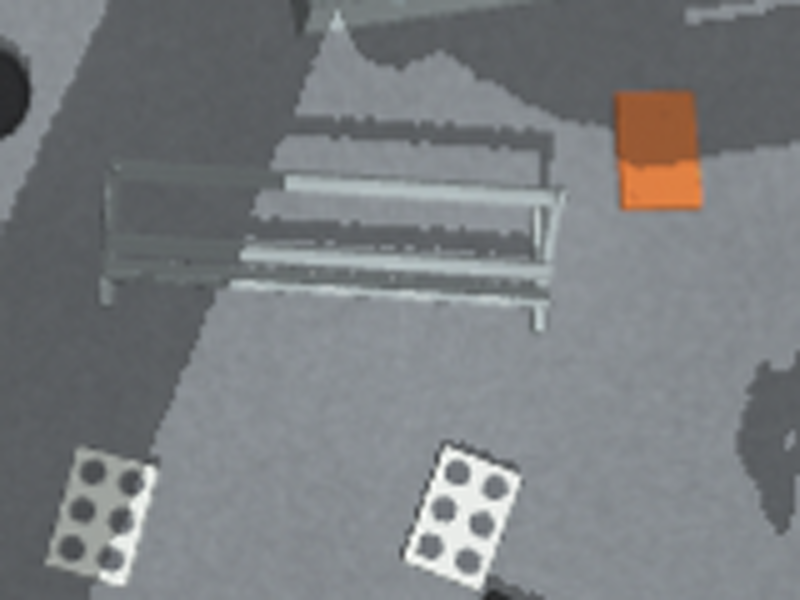

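The first crop shows the dock's walls from (292,197)-(445,178) and (308,440)-(475,415), with the back wall between them. The jar base's left corners are at (592,165) and (637,378). The second crop shows both tiles at (103,515) and (463,515), and the rest's upper and lower rails with the ledge in front.

```bash
cat > m2.py <<'E'
from h import *
t=Cam('top'); s=Cam('side')
A=lambda p:np.array(p)/5+[140,170]-.4
B=lambda p:np.array(p)/5+[330,170]-.4
w1=t.plane(A([[292,197],[445,178]]),26); w2=t.plane(A([[308,440],[475,415]]),26)
bk=t.plane(A([[287,205],[302,440]]),26)
print('wall1',w1.round(1).tolist(),'wall2',w2.round(1).tolist(),'back',bk.round(1).tolist())
fl=t.plane(A([[510,125],[545,452]]),26); print('flare',fl.round(1).tolist())
for a in (w1,w2,bk): d=a[1]-a[0]; print('yaw',np.degrees(np.arctan2(d[1],d[0])).round(2))
# by cloud: walls z 18..34
for c in (t,s):
    P=c.cloud(); hsv=cv2.cvtColor(c.im,cv2.COLOR_RGB2HSV)
    # jar top parts: height bands around jar
    for lo,hi,nm in ((18,30,'base'),(62,72,'lid'),(104,120,'knob')):
        m=(P[...,2]>lo)&(P[...,2]<hi)&(P[...,0]>500)&(P[...,0]<740)&(P[...,1]>-20)&(P[...,1]<150)
        q=P[m]; 
        if len(q)<5: print(nm,len(q)); continue
        r=cv2.minAreaRect(q[:,:2].astype(np.float32)); print(nm,len(q),np.round(r[0],1),np.round(r[1],1),round(r[2],2),'z',np.median(q[:,2]).round(1),'bb',cv2.boxPoints(r).round(1).tolist())
    m=(P[...,2]>60)&(P[...,2]<70)&(P[...,0]>480)&(P[...,0]<760)&(P[...,1]>200)&(P[...,1]<420); q=P[m]
    r=cv2.minAreaRect(q[:,:2].astype(np.float32)); print('house',np.round(r[0],1),np.round(r[1],1),round(r[2],2))
    m=(P[...,2]>20)&(P[...,2]<31)&(P[...,0]>480)&(P[...,0]<760)&(P[...,1]>130)&(P[...,1]<420); q=P[m]
    r=cv2.minAreaRect(q[:,:2].astype(np.float32)); print('dock',np.round(r[0],1),np.round(r[1],1),round(r[2],2),cv2.boxPoints(r).round(1).tolist())
    m=(P[...,2]>10)&(P[...,2]<110)&(P[...,0]>520)&(P[...,0]<720)&(P[...,1]>-400)&(P[...,1]<-60); q=P[m]
    print('rest',len(q),q.min(0).round(),q.max(0).round())
# rest from top pixels, heights: upper rail x62 -> z=18+62*.707 ; lower 12 -> 26.5; 
for nm,p,h in(('uprail',[[110,170],[560,198]],62*.707+18),('lowrail',[[108,245],[550,272]],26.5),('ledge',[[110,270],[548,302]],18+8.5)):
    print(nm,t.plane(B(p),h).round(1).tolist(),'depth',t.pts(B(p)).round(0).tolist())
print('tile2',t.plane(B([[445,443],[522,468],[482,590],[404,560]]),8).round(1).tolist())
print('tile1',t.plane(B([[80,447],[158,465],[125,587],[47,565]]),8).round(1).tolist())
E
python3 m2.py
```

```text
wall1 [[645.4, 350.7, 26.0], [656.6, 257.6, 26.0]] wall2 [[495.0, 334.7, 26.0], [509.6, 235.2, 26.0]] back [[640.4, 353.6, 26.0], [495.0, 338.3, 26.0]]
flare [[689.9, 218.9, 26.0], [486.9, 192.8, 26.0]]
yaw -83.16
yaw -81.67
yaw -174.03
base 822 [617.7  67. ] [132.5 185.3] 13.22 z 24.0 bb [[532.0999755859375, 142.10000610351562], [574.4000244140625, -38.29999923706055], [703.4000244140625, -8.0], [661.0, 172.39999389648438]]
lid 428 [611.8  93.4] [88.4 88.8] 59.84 z 66.8 bb [[551.2000122070312, 77.5], [628.0, 32.900001525878906], [672.4000244140625, 109.30000305175781], [595.5999755859375, 153.89999389648438]]
knob 82 [611.3  94.3] [14.2 50.3] 60.96 z 111.1 bb [[585.9000244140625, 100.19999694824219], [629.9000244140625, 75.80000305175781], [636.7999877929688, 88.30000305175781], [592.7999877929688, 112.69999694824219]]
house [572.5 386.1] [187.4  75.1] 2.65
dock [587.6 248.7] [210.  236.8] 0.87 [[480.79998779296875, 365.5], [484.3999938964844, 128.6999969482422], [694.4000244140625, 131.89999389648438], [690.7999877929688, 368.70001220703125]]
rest 1242 [ 527. -395.   10.] [718. -60
[... 722 characters left out ...]
, 131.3000030517578], [690.0999755859375, 127.19999694824219], [695.7000122070312, 415.70001220703125], [484.79998779296875, 419.79998779296875]]
rest 1172 [ 557. -384.   10.] [717. -60.  71.]
uprail [[648.2, -113.8, 61.8], [629.5, -380.4, 61.8]] depth [[667.0, -117.0, 0.0], [629.0, -380.0, 65.0]]
lowrail [[611.7, -113.7, 26.5], [593.4, -379.9, 26.5]] depth [[611.0, -114.0, 29.0], [591.0, -378.0, 34.0]]
ledge [[596.2, -114.7, 26.5], [574.8, -377.7, 26.5]] depth [[599.0, -115.0, 17.0], [575.0, -377.0, 28.0]]
tile2 [[492.5, -315.2, 8.0], [476.9, -361.0, 8.0], [403.4, -333.6, 8.0], [421.8, -287.8, 8.0]]
tile1 [[491.5, -95.8, 8.0], [480.3, -142.4, 8.0], [406.8, -121.3, 8.0], [420.3, -75.2, 8.0]]
```

```bash
python3 - <<'E'
from h import *
c=Cam('wrist'); o=state(); P=c.cloud(); R0=R.from_quat(np.roll(o['ee_rot'],-1))
q=R0.inv().apply(P.reshape(-1,3)-o['eef_pos']).reshape(480,640,3)
m=(abs(q[...,2])<60)&(abs(q[...,0])<40)&(abs(q[...,1])<70)&(c.z>0)
print(m.sum()); 
for sgn in(-1,1):
    k=q[m&(q[...,1]*sgn>0)]; print(len(k),k.min(0).round(1),k.max(0).round(1),np.percentile(k,[2,98],axis=0).round(1).tolist())
mv((629,5,150),np.radians(102))
E
```

```text
{'t': 0.5, 'joint_positions': [-1.204, 0.307, 1.506, 0.0, 1.328, -0.074], 'eef_pos': [244.816, -520.278, 245.283], 'ee_rot': [-0.0, 0.976, 0.218, 0.0], 'wrist_force': [-1.002, -0.634, -0.051], 'gripper_width': 85.386, 'gripper_force': 0.0}
25755
12764 [-13.2 -70.  -60. ] [17.3 -4.8  0.5] [[-9.2, -68.9, -59.2], [13.3, -39.7, -5.3]]
12991 [-13.5   5.1 -60. ] [17.1 70.   0.6] [[-9.3, 38.0, -59.2], [13.2, 68.4, -5.5]]
rot [-0.0, -0.0, -1.3404] shift m [0.5713, -0.3117, 0.0953]
```

View pics/wrist0.png

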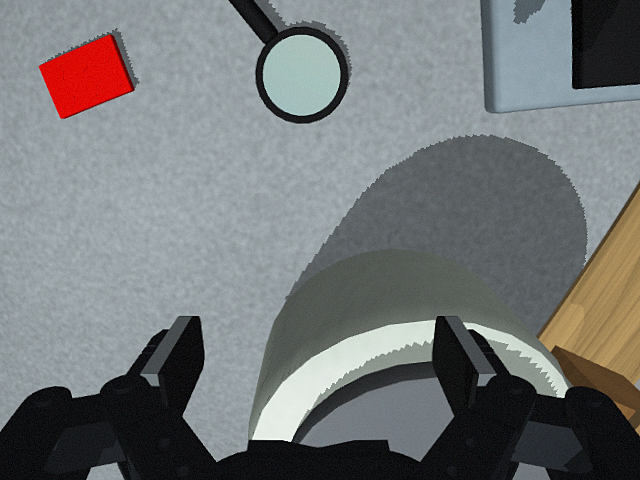

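The wrist view shows the open fingertips about level with the TCP, near (185,330) and (450,330), with the magnifier at (302,75) and a red decoy at (87,75).

```bash
cat >> h.py <<'E'
def tilt(a,th):
    f=np.array([np.cos(a),np.sin(a),0]); u=np.array([0,0,1.])
    return np.c_[np.cos(th)*f+np.sin(th)*u,[np.sin(a),-np.cos(a),0],np.sin(th)*f-np.cos(th)*u]
E
python3 - <<'E'
from h import *
t=Cam('top'); P=t.cloud(); v=t.im.max(2)
m=(v<50)&(P[...,2]>5)&(P[...,2]<25)&(P[...,1]<20)&(P[...,1]>-90)&(P[...,0]>600); q=P[m]
print(len(q),cv2.minEnclosingCircle(q[:,:2].astype(np.float32)), np.median(q[:,2]))
a=np.radians(102); f=np.array([np.cos(a),np.sin(a)]); j=np.array([610.5,94.3])
p=j-90*f; print(p); mv((*p,170),Rt=tilt(a,np.radians(20)))
E
```

```text
112 ((711.8809204101562, -37.395591735839844), 30.468557357788086) 8.03304314975469
[629.21205217   6.26671593]
rot [0.2338, 0.2951, -1.3259] shift m [0.572, -0.3128, 0.0753]
```

Request:
{"api": "servo_tool", "payload": {"series": [[[0.023,0.03,-0.133,0.045,-0.025,0.006,0],[0.047,0.059,-0.265,0.09,-0.05,0.012,0],[0.07,0.089,-0.398,0.135,-0.075,0.018,0],[0.094,0.118,-0.53,0.18,-0.1,0.024,0],[0.117,0.148,-0.663,0.225,-0.125,0.03,0],[0.14,0.177,-0.796,0.27,-0.15,0.036,0],[0.164,0.207,-0.928,0.315,-0.175,0.042,0],[0.187,0.236,-1.06,0.36,-0.2,0.048,0],[0.21,0.266,-1.193,0.405,-0.225,0.054,0],[0.2338,0.2951,-1.3259,0.45,-0.25,0.06,0]]]}}

```text
t: 1.55
eef_pos: [536.0, -115.8, 187.4]
ee_rot: [-0.135, 0.618, 0.767, 0.11]
wrist_force: [0.7, -1.0, 0.5]
gripper_width: 85.3
gripper_force: 0.0
```

```bash
python3 - <<'E'
from h import *
o=state()
mv((629.2,6.3,170),Rt=tilt(np.radians(102),np.radians(20)),o=o)
E
```

```text
{'t': 1.55, 'joint_positions': [-0.466, 0.42, 1.541, 0.274, 1.411, -0.756], 'eef_pos': [535.977, -115.761, 187.402], 'ee_rot': [-0.135, 0.618, 0.767, 0.11], 'wrist_force': [0.657, -1.006, 0.489], 'gripper_width': 85.341, 'gripper_force': 0.0}
rot [-0.0003, -0.0005, 0.0053] shift m [0.0874, 0.117, 0.0506]
```

Request:
{"api": "servo_tool", "payload": {"series": [[[0,0,0,0.03,0.035,0.015,0],[0,0,0,0.055,0.07,0.03,0],[0,0,0,0.0793,0.104,0.0448,0],[0,0,0,0.0793,0.104,0.0448,0],[0,0,0,0.0793,0.104,0.0448,0],[0,0,0,0.0793,0.104,0.0448,0],[0,0,0,0.0793,0.104,0.0448,0],[0,0,0,0.0793,0.104,0.0448,0],[0,0,0,0.0793,0.104,0.0448,0],[0,0,0,0.0793,0.104,0.0448,0]]]}}

```text
t: 2.55
eef_pos: [617.9, -8.4, 172.7]
ee_rot: [-0.135, 0.62, 0.765, 0.109]
wrist_force: [-0.2, -0.3, 0.4]
gripper_width: 85.5
gripper_force: 0.0
```

```bash
python3 - <<'E'
from h import *
o=state(); c=Cam('wrist'); c.save('w1'); P=c.cloud()
m=(P[...,2]>20)&(P[...,2]<28)&(P[...,1]<190)
q=P[m]; r=cv2.minAreaRect(q[:,:2].astype(np.float32)); print(np.round(r[0],1),np.round(r[1],1),r[2],cv2.boxPoints(r).round(1).tolist())
for lo,hi in((62,69),(106,118)):
    q=P[(P[...,2]>lo)&(P[...,2]<hi)&(P[...,1]<190)]; 
    if len(q)>5: r=cv2.minAreaRect(q[:,:2].astype(np.float32)); print(lo,len(q),np.round(r[0],1),np.round(r[1],1),r[2],np.median(q[:,2]))
E
```

```text
{'t': 2.55, 'joint_positions': [-0.261, 0.493, 1.45, 0.317, 1.371, -0.56], 'eef_pos': [617.869, -8.396, 172.709], 'ee_rot': [-0.135, 0.62, 0.765, 0.109], 'wrist_force': [-0.209, -0.251, 0.439], 'gripper_width': 85.517, 'gripper_force': 0.0}
[557.1  53.5] [297.1 273.5] 61.884613037109375 [[366.5, -13.100000381469727], [607.7000122070312, -142.0], [747.7000122070312, 120.0999984741211], [506.5, 249.0]]
62 8294 [610.1  91.8] [89.4 88.8] 51.50088119506836 67.18200097390788
106 2337 [609.9  92.3] [13.8 50. ] 61.11217498779297 112.26111681667885
```

View pics/w1.png

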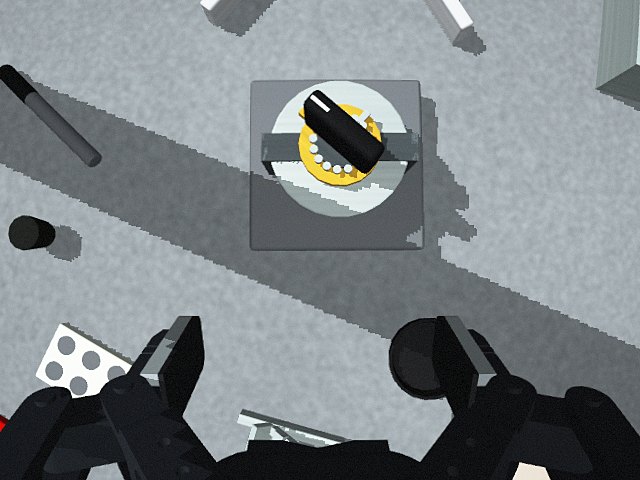

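The base's top corners are at (250,80), (425,80), (423,249) and (250,249). The knob bar runs from (310,97) to (376,165), and the dock's flares show at the top.

```bash
python3 - <<'E'
from h import *
c=Cam('wrist'); q=c.plane([[250,80],[425,80],[423,249],[250,249]],24)[:,:2]; print(q.round(1).tolist(),q.mean(0))
for i in range(4):
    d=q[(i+1)%4]-q[i]; print(np.degrees(np.arctan2(d[1],d[0])).round(1),np.hypot(*d).round(1))
o=state(); a=np.radians(102); f=np.array([np.cos(a),np.sin(a)]); j=q.mean(0)
p=j-92*f; print(p); mv((*p,9),Rt=tilt(a,np.radians(20)))
E
```

```text
[[533.1, 141.6], [663.5, 169.7], [686.3, 42.7], [561.1, 16.3]] [610.99622416  92.55844548]
12.1 133.5
-79.8 129.1
-168.1 128.0
102.6 128.4
{'t': 2.65, 'joint_positions': [-0.26, 0.493, 1.45, 0.317, 1.371, -0.56], 'eef_pos': [617.897, -8.103, 172.594], 'ee_rot': [-0.135, 0.62, 0.765, 0.109], 'wrist_force': [0.807, 1.278, -0.828], 'gripper_width': 85.357, 'gripper_force': 0.0}
[630.12409972   2.56886622]
rot [0.0004, -0.0, -0.0005] shift m [-0.0485, 0.0141, 0.1564]
```

Request:
{"api": "servo_tool", "payload": {"series": [[[0,0,0,-0.006,0.0141,0.03,0],[0,0,0,-0.018,0.0141,0.065,0],[0,0,0,-0.03,0.0141,0.1,0],[0,0,0,-0.04,0.0141,0.135,0],[0,0,0,-0.0485,0.0141,0.15,0],[0,0,0,-0.0485,0.0141,0.1564,0],[0,0,0,-0.0485,0.0141,0.1564,0],[0,0,0,-0.0485,0.0141,0.1564,0],[0,0,0,-0.0485,0.0141,0.1564,0],[0,0,0,-0.0485,0.0141,0.1564,0]]]}}

```text
t: 3.65
eef_pos: [631.2, 2.7, 10.4]
ee_rot: [-0.134, 0.62, 0.766, 0.11]
wrist_force: [-0.8, -0.7, 0.1]
gripper_width: 85.2
gripper_force: 0.0
```

```bash
python3 - <<'E'
from h import *
o=state()
H=np.array([578,275.5]);ad=np.radians(97)
# advance 100 mm towards home: keep jar yaw 102 -> 99.5
J=np.array([610.7,93.]); d=H-J; print('dist',np.hypot(*d),np.degrees(np.arctan2(d[1],d[0])))
for L,a in((0,102),(60,101),(130,98.5),(170,97)):
    a=np.radians(a); f=np.array([np.cos(a),np.sin(a)]); c=J+d/np.hypot(*d)*L; p=c-75.3*f
    print(L); mv((*p,9),Rt=tilt(a,np.radians(20)),o=o)
E
```

```text
{'t': 3.65, 'joint_positions': [-0.239, 0.685, 1.565, 0.358, 1.073, -0.651], 'eef_pos': [631.169, 2.72, 10.415], 'ee_rot': [-0.134, 0.62, 0.766, 0.11], 'wrist_force': [-0.772, -0.673, 0.104], 'gripper_width': 85.208, 'gripper_force': 0.0}
dist 185.40641844337537 100.15835268242567
0
rot [0.0025, 0.0011, 0.0008] shift m [0.0157, -0.0013, 0.0072]
60
rot [-0.0034, 0.001, 0.0172] shift m [0.0721, -0.0006, 0.0277]
130
rot [-0.0183, 0.001, 0.0582] shift m [0.138, -0.0017, 0.0516]
170
rot [-0.0273, 0.0009, 0.0829] shift m [0.1757, -0.0024, 0.0653]
```

Request:
{"api": "servo_tool", "payload": {"series": [[[0,0,0,0.0157,-0.001,0.0065,0],[0,0,0,0.026,-0.001,0.0105,0],[0,0,0.003,0.038,-0.001,0.015,0],[0,0,0.008,0.05,-0.001,0.0195,0],[-0.002,0,0.012,0.062,-0.001,0.024,0],[-0.003,0.001,0.017,0.072,-0.001,0.0275,0],[-0.006,0.001,0.025,0.084,-0.001,0.032,0],[-0.009,0.001,0.033,0.096,-0.001,0.036,0],[-0.012,0.001,0.042,0.108,-0.001,0.0405,0],[-0.015,0.001,0.05,0.12,-0.0015,0.045,0]]]}}

```text
t: 4.65
eef_pos: [603.4, 127.7, 8.8]
ee_rot: [-0.131, 0.64, 0.749, 0.113]
wrist_force: [1.4, -9.4, 5.4]
gripper_width: 85.6
gripper_force: 4.2
```

```bash
cat > jar.py <<'E'
from h import *
def jar(c):
    P=c.cloud(); out=[]
    for lo,hi in((62,69),(106,118)):
        m=(P[...,2]>lo)&(P[...,2]<hi)&(P[...,0]>510)&(P[...,0]<690)&(P[...,1]>40)&(P[...,1]<332)
        q=P[m]; q=q[np.hypot(*(q[:,:2]-np.median(q[:,:2],axis=0)).T)<60]
        if len(q)>5: r=cv2.minAreaRect(q[:,:2].astype(np.float32)); print(lo,len(q),np.round(r[0],1),np.round(r[1],1),round(r[2],1))
if __name__=='__main__':
    o=state(); t=Cam('top'); s=Cam('side'); jar(t); jar(s)
    t.save('t2',(150,180,310,300),5)
E
python3 jar.py
```

```text
{'t': 4.65, 'joint_positions': [-0.056, 0.647, 1.672, 0.424, 0.942, -0.485], 'eef_pos': [603.447, 127.702, 8.763], 'ee_rot': [-0.131, 0.64, 0.749, 0.113], 'wrist_force': [1.45, -9.438, 5.358], 'gripper_width': 85.564, 'gripper_force': 4.16}
62 14 [660.8 126.8] [33.2 11.9] 8.5
106 13 [669.4 112.3] [11.4  9.5] 89.9
62 729 [589.3 206.5] [91.5 90.8] 62.3
106 149 [593.3 107.5] [110.3  24.3] 8.1
```

View pics/t2.png

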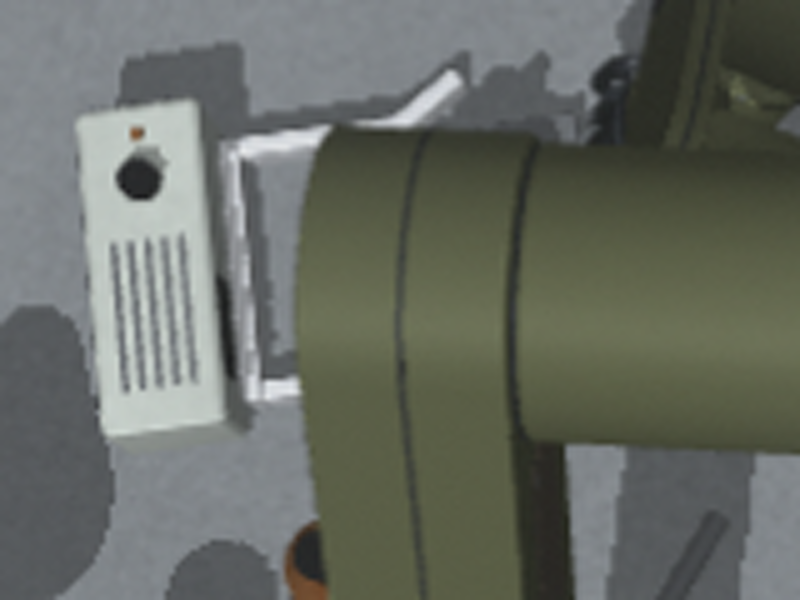

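The arm covers most of the dock from above, but the back wall at (235,270) and the upper flare stay clear. The jar is in the mouth as planned.

```bash
python3 - <<'E'
from h import *
o=bot.get_obs()
for L in(35,70,75):
    a=np.radians(97); f=np.array([np.cos(a),np.sin(a)]); p=np.array([587.2,200.8])-f*(73-L)
    mv((*p,9),Rt=tilt(a,np.radians(20)),o=o)
E
```

```text
rot [-0.015, -0.0015, 0.0336] shift m [0.0323, -0.004, 0.0112]
rot [-0.015, -0.0015, 0.0336] shift m [0.0651, -0.0027, 0.0233]
rot [-0.015, -0.0015, 0.0336] shift m [0.0698, -0.0026, 0.025]
```

Request:
{"api": "servo_tool", "payload": {"series": [[[-0.004,0,0.008,0.01,-0.001,0.0036,0],[-0.008,0,0.016,0.02,-0.002,0.0072,0],[-0.012,0,0.025,0.029,-0.003,0.0105,0],[-0.015,0,0.0336,0.037,-0.003,0.013,0],[-0.015,0,0.0336,0.045,-0.003,0.016,0],[-0.015,0,0.0336,0.051,-0.003,0.018,0],[-0.015,0,0.0336,0.056,-0.003,0.02,0],[-0.015,0,0.0336,0.06,-0.003,0.0215,0],[-0.015,0,0.0336,0.062,-0.003,0.022,0],[-0.015,0,0.0336,0.062,-0.003,0.022,0]]]}}

```text
t: 5.75
eef_pos: [588.7, 192.3, 8.1]
ee_rot: [-0.13, 0.653, 0.737, 0.115]
wrist_force: [1.2, -4.6, -0.2]
gripper_width: 85.0
gripper_force: 1.9
```

```bash
python3 - <<'E'
from h import *
from jar import jar
state(); s=Cam('side'); jar(s); c=Cam('wrist'); jar(c); c.save('w2')
E
```

```text
{'t': 5.75, 'joint_positions': [0.048, 0.635, 1.707, 0.459, 0.88, -0.383], 'eef_pos': [588.674, 192.333, 8.098], 'ee_rot': [-0.13, 0.653, 0.737, 0.115], 'wrist_force': [1.24, -4.553, -0.199], 'gripper_width': 84.982, 'gripper_force': 1.883}
62 804 [580.  267.8] [91.7 93. ] 43.9
106 160 [579.1 268.5] [14.6 51.1] 53.6
62 41397 [582.5 232.1] [102. 103.] 4.4
106 1179 [591.4 252.1] [ 8.  20.6] 84.2
```

View pics/w2.png

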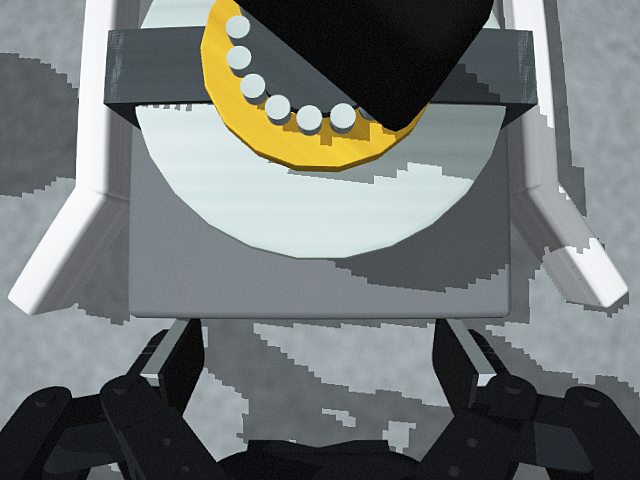

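The base (130-510, down to row 318) sits centred and square between the side walls, with both fingers on its front edge and a small way still to go.

Request:
{"api": "servo_tool", "payload": {"series": [[[0,0,0,0.001,0,0.0004,0],[0,0,0,0.002,0,0.0007,0],[0,0,0,0.003,0,0.0011,0],[0,0,0,0.004,0,0.0015,0],[0,0,0,0.005,0,0.0018,0],[0,0,0,0.006,0,0.0022,0],[0,0,0,0.007,0,0.0025,0],[0,0,0,0.0075,0,0.0027,0],[0,0,0,0.0075,0,0.0027,0],[0,0,0,0.0075,0,0.0027,0]]]}}

```text
t: 6.85
eef_pos: [587.7, 199.9, 8.1]
ee_rot: [-0.13, 0.653, 0.737, 0.115]
wrist_force: [0.7, -5.4, -0.4]
gripper_width: 85.3
gripper_force: 2.5
```

Still sliding friction only (5 N); continuing finely.

Request:
{"api": "servo_tool", "payload": {"series": [[[0,0,0,0.0005,0,0.0002,0],[0,0,0,0.001,0,0.0004,0],[0,0,0,0.0015,0,0.0006,0],[0,0,0,0.002,0,0.0007,0],[0,0,0,0.0025,0,0.0009,0],[0,0,0,0.003,0,0.0011,0],[0,0,0,0.0035,0,0.0013,0],[0,0,0,0.0035,0,0.0013,0],[0,0,0,0.0035,0,0.0013,0],[0,0,0,0.0035,0,0.0013,0]]]}}

```text
t: 7.85
eef_pos: [587.2, 203.5, 8.1]
ee_rot: [-0.13, 0.653, 0.737, 0.115]
wrist_force: [0.4, -5.3, 1.6]
gripper_width: 85.5
gripper_force: 2.7
```

Request:
{"api": "servo_tool", "payload": {"series": [[[0,0,0,0.0005,0,0.0002,0],[0,0,0,0.001,0,0.0004,0],[0,0,0,0.0015,0,0.0006,0],[0,0,0,0.002,0,0.0007,0],[0,0,0,0.0025,0,0.0009,0],[0,0,0,0.003,0,0.0011,0],[0,0,0,0.003,0,0.0011,0],[0,0,0,0.003,0,0.0011,0],[0,0,0,0.003,0,0.0011,0],[0,0,0,0.003,0,0.0011,0]]]}}

```text
t: 8.85
eef_pos: [587.6, 204.5, 8.1]
ee_rot: [-0.128, 0.653, 0.738, 0.114]
wrist_force: [1.6, -13.8, 3.7]
gripper_width: 85.4
gripper_force: 6.9
```

```bash
python3 - <<'E'
from h import *
from jar import jar
state(); s=Cam('side'); jar(s); s.save('s2',(170,280,330,440),4)
E
```

```text
{'t': 8.85, 'joint_positions': [0.07, 0.635, 1.706, 0.458, 0.872, -0.363], 'eef_pos': [587.577, 204.479, 8.103], 'ee_rot': [-0.128, 0.653, 0.738, 0.114], 'wrist_force': [1.642, -13.845, 3.696], 'gripper_width': 85.35, 'gripper_force': 6.865}
62 839 [578.6 279.5] [90.8 91.2] 45.2
106 170 [577.1 280.5] [14.  52.2] 55.8
```

View pics/s2.png

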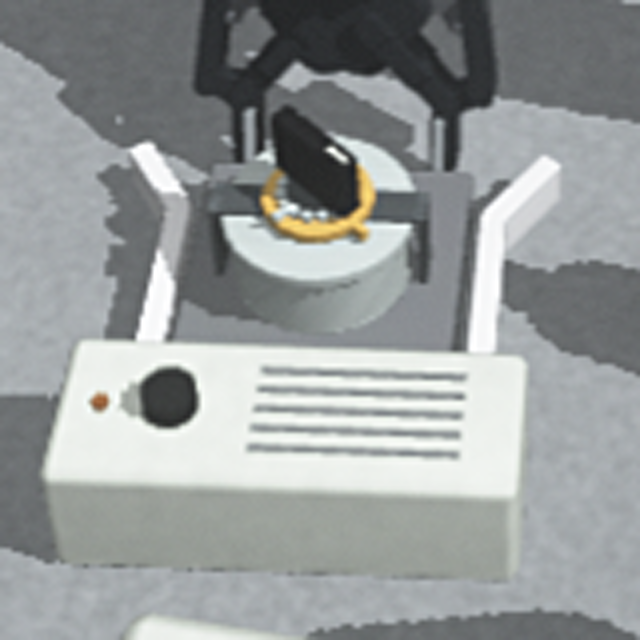

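The jar sits deep in the dock; the base meets the back wall behind the housing and the force has risen to 14 N. One more small press will seat it.

Request:
{"api": "servo_tool", "payload": {"series": [[[0,0,0,0.0003,0,0.0001,0],[0,0,0,0.0006,0,0.0002,0],[0,0,0,0.0009,0,0.0003,0],[0,0,0,0.0012,0,0.0004,0],[0,0,0,0.0015,0,0.0005,0],[0,0,0,0.0015,0,0.0005,0],[0,0,0,0.0015,0,0.0005,0],[0,0,0,0.0015,0,0.0005,0],[0,0,0,0.0015,0,0.0005,0],[0,0,0,0.0015,0,0.0005,0]]]}}

```text
t: 9.9
eef_pos: [587.9, 204.8, 8.1]
ee_rot: [-0.127, 0.653, 0.738, 0.114]
wrist_force: [1.3, -18.6, 3.3]
gripper_width: 85.5
gripper_force: 9.2
```

Request:
{"api": "servo_tool", "payload": {"series": [[[0,0,0,-0.008,0,-0.003,0],[0,0,0,-0.016,0,-0.006,0],[0,0,0,-0.0235,0,-0.0086,0],[0,0,0,-0.0155,0,-0.0306,0],[0,0,0,-0.0035,0,-0.0636,0],[0,0,0,0.012,0,-0.104,0],[0,0,0,0.0275,0,-0.15,0],[0,0,0,0.0448,0,-0.1966,0],[0,0,0,0.0448,0,-0.1966,0],[0,0,0,0.0448,0,-0.1966,0]]]}}

```text
t: 10.9
eef_pos: [590.4, 183.9, 210.2]
ee_rot: [-0.129, 0.653, 0.737, 0.117]
wrist_force: [-0.2, 0.2, -1.8]
gripper_width: 85.3
gripper_force: 0.0
```

```bash
python3 - <<'E'
from h import *
o=state(); mv((578.5,279.8,210),2.55,o=o)
E
```

```text
{'t': 10.9, 'joint_positions': [0.033, 0.397, 1.516, 0.365, 1.277, -0.204], 'eef_pos': [590.426, 183.927, 210.155], 'ee_rot': [-0.129, 0.653, 0.737, 0.117], 'wrist_force': [-0.208, 0.166, -1.805], 'gripper_width': 85.286, 'gripper_force': 0.0}
rot [0.153, -0.3269, -0.8487] shift m [0.0907, -0.0003, 0.0333]
```

Request:
{"api": "servo_tool", "payload": {"series": [[[0.02,-0.043,-0.112,0.02,0,0.008,0],[0.04,-0.086,-0.223,0.04,0,0.016,0],[0.06,-0.129,-0.335,0.06,0,0.023,0],[0.08,-0.172,-0.447,0.08,0,0.03,0],[0.101,-0.215,-0.558,0.0907,0,0.0333,0],[0.121,-0.258,-0.67,0.0907,0,0.0333,0],[0.141,-0.301,-0.782,0.0907,0,0.0333,0],[0.153,-0.3269,-0.8487,0.0907,0,0.0333,0],[0.153,-0.3269,-0.8487,0.0907,0,0.0333,0],[0.153,-0.3269,-0.8487,0.0907,0,0.0333,0]]]}}

```text
t: 11.9
eef_pos: [577.1, 279.6, 206.2]
ee_rot: [-0.003, 0.292, 0.956, -0.002]
wrist_force: [-0.1, 0.6, -0.9]
gripper_width: 85.4
gripper_force: 0.0
```

```bash
cat > knob.py <<'E'
from h import *
def knob(c,o):
    P=c.cloud(); R0=R.from_quat(np.roll(o['ee_rot'],-1))
    v=c.im.max(2); m=(P[...,2]>106)&(P[...,2]<118)&(np.hypot(P[...,0]-578.5,P[...,1]-280)<35)&(v<90)
    k,l,st,ce=cv2.connectedComponentsWithStats(m.astype(np.uint8)); i=1+st[1:,4].argmax(); q=P[l==i]
    r=cv2.minAreaRect(q[:,:2].astype(np.float32)); b=cv2.boxPoints(r); e=max((b[1]-b[0],b[2]-b[1]),key=lambda x:np.hypot(*x))
    print('knob',len(q),np.round(r[0],1),np.round(r[1],1),'bar angle mod pi',round(np.arctan2(e[1],e[0])%np.pi,3),'z',np.median(q[:,2]).round(1)); return r
    
if __name__=='__main__':
    o=state(); c=Cam('wrist'); s=Cam('side'); r=knob(c,o); c.save('w3_%d'%o['t']); knob(s,o)
    P=c.cloud(); m=(P[...,2]>63)&(P[...,2]<69)&(np.hypot(P[...,0]-578.5,P[...,1]-280)<60); print('lid',cv2.minEnclosingCircle(P[m][:,:2].astype(np.float32)))
    print(o['ft_torque'])
E
python3 knob.py; ls pics
```

```text
{'t': 11.9, 'joint_positions': [0.384, 0.431, 1.41, 0.002, 1.308, -0.594], 'eef_pos': [577.072, 279.55, 206.228], 'ee_rot': [-0.003, 0.292, 0.956, -0.002], 'wrist_force': [-0.131, 0.577, -0.9], 'gripper_width': 85.363, 'gripper_force': 0.0}
knob 1580 [578.  278.8] [12.6 49.3] bar angle mod pi 2.551 z 112.4
knob 143 [577.8 280.8] [12.7 50.5] bar angle mod pi 2.51 z 110.5
lid ((578.1817626953125, 278.52410888671875), 50.69022750854492)
[-0.00865012 -0.04222976  0.03483114]
s2.png
side0.png
t2.png
top0.png
topA.png
topB.png
w1.png
w2.png
w3_11.png
wrist0.png
```

Request:
{"api": "servo_tool", "payload": {"series": [[[0,0,0,-0.001,0.0003,0.03,0],[0,0,0,-0.001,0.0003,0.06,0],[0,0,0,-0.001,0.0003,0.085,0],[0,0,0,-0.001,0.0003,0.1,0],[0,0,0,-0.001,0.0003,0.107,0],[0,0,0,-0.001,0.0003,0.107,0.4],[0,0,0,-0.001,0.0003,0.107,1],[0,0,0,-0.001,0.0003,0.107,1],[0,0,0,-0.001,0.0003,0.107,1],[0,0,0,-0.001,0.0003,0.107,1]]], "newtons": 40}}

```text
t: 13.0
eef_pos: [579.0, 279.0, 102.1]
ee_rot: [-0.001, 0.292, 0.957, -0.001]
wrist_force: [-4.6, -10.7, 13.7]
gripper_width: 12.3
gripper_force: 22.4
```

```bash
python3 - <<'E'
from h import *
o=state(); print(o['ft_torque'])
E
```

```text
{'t': 13.0, 'joint_positions': [0.383, 0.527, 1.531, 0.0, 1.086, -0.596], 'eef_pos': [579.004, 279.039, 102.098], 'ee_rot': [-0.001, 0.292, 0.957, -0.001], 'wrist_force': [-4.594, -10.65, 13.69], 'gripper_width': 12.348, 'gripper_force': 22.41}
[-1.55700882  0.50916184 -0.09173618]
```

Request:
{"api": "servo_tool", "payload": {"series": [[[0,0,0,0,-0.001,-0.001,1],[0,0,0,0,-0.002,-0.002,1],[0,0,0,0,-0.0026,-0.003,1],[0,0,0,0,-0.0026,-0.003,1],[0,0,0,0,-0.0026,-0.003,1],[0,0,0,0,-0.0026,-0.003,1],[0,0,0,0,-0.0026,-0.003,1],[0,0,0,0,-0.0026,-0.003,1],[0,0,0,0,-0.0026,-0.003,1],[0,0,0,0,-0.0026,-0.003,1]]]}}

```text
t: 14.0
eef_pos: [577.5, 277.1, 104.2]
ee_rot: [-0.002, 0.292, 0.957, -0.001]
wrist_force: [-0.3, -0.8, -9.5]
gripper_width: 11.9
gripper_force: 39.8
```

```bash
python3 - <<'E'
from h import *
from jar import jar
o=state(); print(o['ft_torque']); jar(Cam('side'))
E
```

```text
{'t': 14.0, 'joint_positions': [0.381, 0.523, 1.533, 0.001, 1.089, -0.598], 'eef_pos': [577.477, 277.14, 104.188], 'ee_rot': [-0.002, 0.292, 0.957, -0.001], 'wrist_force': [-0.268, -0.78, -9.537], 'gripper_width': 11.902, 'gripper_force': 39.787}
[ 0.00506176  0.0351405  -0.02365498]
62 606 [575.1 286.1] [99.8 77.4] 16.5
106 167 [575.3 282.4] [39.8 30.6] 10.9
```

Request:
{"api": "servo_tool", "payload": {"series": [[[0,0,0,0,0,0.0005,1],[0,0,0,0,0,0.001,1],[0,0,0,0,0,0.0015,1],[0,0,0,0,0,0.0017,1],[0,0,0,0,0,0.0017,1],[0,0,0,0,0,0.0017,1],[0,0,0,0,0,0.0017,1],[0,0,0,0,0,0.0017,1],[0,0,0,0,0,0.0017,1],[0,0,0,0,0,0.0017,1]]]}}

```text
t: 15.05
eef_pos: [577.4, 277.1, 102.5]
ee_rot: [-0.002, 0.292, 0.957, -0.001]
wrist_force: [-0.5, -1.0, -7.6]
gripper_width: 12.1
gripper_force: 40.1
```

Request:
{"api": "servo_tool", "payload": {"series": [[[0,0,0,0,0,0.0004,1],[0,0,0,0,0,0.0008,1],[0,0,0,0,0,0.0012,1],[0,0,0,0,0,0.0012,1],[0,0,0,0,0,0.0012,1],[0,0,0,0,0,0.0012,1],[0,0,0,0,0,0.0012,1],[0,0,0,0,0,0.0012,1],[0,0,0,0,0,0.0012,1],[0,0,0,0,0,0.0012,1]]]}}

```text
t: 16.05
eef_pos: [577.6, 277.2, 102.3]
ee_rot: [-0.001, 0.292, 0.957, -0.001]
wrist_force: [-3.7, -2.9, 5.9]
gripper_width: 12.2
gripper_force: 42.0
```

Request:
{"api": "servo_tool", "payload": {"series": [[[0,0,0.14,0,0,0,1],[0,0,0.28,0,0,0,1],[0,0,0.42,0,0,0,1],[0,0,0.56,0,0,0,1],[0,0,0.7,0,0,0,1],[0,0,0.84,0,0,0,1],[0,0,0.98,0,0,0,1],[0,0,1.12,0,0,0,1],[0,0,1.26,0,0,0,1],[0,0,1.3,0,0,0,1]]]}}

```text
t: 17.05
eef_pos: [578.2, 277.3, 102.3]
ee_rot: [-0.0, 0.812, 0.584, -0.001]
wrist_force: [-3.3, -2.3, 5.0]
gripper_width: 12.1
gripper_force: 41.9
```

```bash
python3 - <<'E'
from h import *
o=state(); print(o['ft_torque'])
E
```

```text
{'t': 17.05, 'joint_positions': [0.381, 0.525, 1.535, 0.001, 1.083, 0.705], 'eef_pos': [578.16, 277.296, 102.309], 'ee_rot': [-0.0, 0.812, 0.584, -0.001], 'wrist_force': [-3.295, -2.338, 4.985], 'gripper_width': 12.061, 'gripper_force': 41.859}
[-0.37733559  0.48820552  0.08978956]
```

Request:
{"api": "servo_tool", "payload": {"series": [[[0,0,0,0,0,0,0],[0,0,0,0,0,0,0],[0,0,0,0,0,0,0],[0,0,0,0,0,0,0],[0,0,-0.145,0,0,0,0],[0,0,-0.29,0,0,0,0],[0,0,-0.435,0,0,0,0],[0,0,-0.58,0,0,0,0],[0,0,-0.725,0,0,0,0],[0,0,-0.87,0,0,0,0]]]}}

```text
t: 18.05
eef_pos: [577.7, 277.3, 101.2]
ee_rot: [-0.001, 0.486, 0.874, -0.001]
wrist_force: [0.2, -1.0, 0.3]
gripper_width: 85.5
gripper_force: 0.0
```

Request:
{"api": "servo_tool", "payload": {"series": [[[0,0,-0.145,0,0,0,0],[0,0,-0.29,0,0,0,0],[0,0,-0.435,0,0,0,0],[0,0,-0.58,0,0,0,0],[0,0,-0.725,0,0,0,0],[0,0,-0.87,0,0,0,0],[0,0,-1.015,0,0,0,0],[0,0,-1.16,0,0,0,0],[0,0,-1.305,0,0,0,0],[0,0,-1.45,0,0,0,0]]]}}

```text
t: 19.05
eef_pos: [577.7, 277.3, 101.2]
ee_rot: [-0.002, -0.215, 0.977, 0.0]
wrist_force: [-0.2, 0.4, 0.3]
gripper_width: 85.1
gripper_force: 0.0
```

Request:
{"api": "servo_tool", "payload": {"series": [[[0,0,-0.145,0,0,0,0],[0,0,-0.29,0,0,0,0],[0,0,-0.435,0,0,0,0],[0,0,-0.58,0,0,0,0],[0,0,-0.725,0,0,0,0],[0,0,-0.8,0,0,0,0],[0,0,-0.8,0,0,0,0],[0,0,-0.8,0,0,0,0],[0,0,-0.8,0,0,0,0],[0,0,-0.8,0,0,0,0]]]}}

```text
t: 20.05
eef_pos: [577.5, 277.1, 101.3]
ee_rot: [-0.001, -0.576, 0.818, 0.001]
wrist_force: [0.7, 0.6, -0.0]
gripper_width: 85.1
gripper_force: 0.0
```

```bash
python3 knob.py; python3 -c "
from h import *
from jar import jar
jar(Cam('top'))"
```

```text
{'t': 20.05, 'joint_positions': [0.381, 0.526, 1.536, 0.001, 1.083, -2.417], 'eef_pos': [577.506, 277.144, 101.288], 'ee_rot': [-0.001, -0.576, 0.818, 0.001], 'wrist_force': [0.657, 0.568, -0.045], 'gripper_width': 85.144, 'gripper_force': 0.0}
knob 4547 [577.1 276.8] [50.3 13.1] bar angle mod pi 1.273 z 112.3
knob 149 [576.3 279.2] [49.3 15.4] bar angle mod pi 1.238 z 110.8
lid ((577.450927734375, 276.19647216796875), 50.83525085449219)
[ 0.01122223 -0.01822929 -0.0523099 ]
62 63 [592.2 245.9] [64.6 17.4] 18.1
106 6 [623.5 253.9] [ 4.7 15. ] 80.5
```

Request:
{"api": "servo_tool", "payload": {"series": [[[0,0,0,0,0,0,1],[0,0,0,0,0,0,1],[0,0,0,0,0,0,1],[0,0,0,0,0,0,1],[0,0,0,0,0,0,1],[0,0,0,0,0,0,1],[0,0,0,0,0,0,1],[0,0,0,0,0,0,1],[0,0,0,0,0,0,1],[0,0,0,0,0,0,1]]], "newtons": 40}}

```text
t: 21.2
eef_pos: [577.8, 277.0, 101.4]
ee_rot: [-0.001, -0.576, 0.817, 0.001]
wrist_force: [0.9, -2.1, 1.6]
gripper_width: 12.0
gripper_force: 42.9
```

Request:
{"api": "servo_tool", "payload": {"series": [[[0,0,0,-0.0005,0.0002,0,1],[0,0,0,-0.001,0.0005,0,1],[0,0,0,-0.0015,0.0007,0,1],[0,0,0,-0.002,0.001,0,1],[0,0,0,-0.002,0.001,0,1],[0,0,0,-0.002,0.001,0,1],[0,0,0,-0.002,0.001,0,1],[0,0,0,-0.002,0.001,0,1],[0,0,0,-0.002,0.001,0,1],[0,0,0,-0.002,0.001,0,1]]]}}

```text
t: 22.2
eef_pos: [577.5, 277.9, 101.5]
ee_rot: [-0.002, -0.576, 0.817, -0.0]
wrist_force: [2.2, -5.8, 2.4]
gripper_width: 12.2
gripper_force: 43.1
```

```bash
python3 - <<'E'
from h import *
o=state(); print(o['ft_torque'])
E
```

```text
{'t': 22.2, 'joint_positions': [0.383, 0.526, 1.535, -0.002, 1.084, -2.415], 'eef_pos': [577.478, 277.866, 101.463], 'ee_rot': [-0.002, -0.576, 0.817, -0.0], 'wrist_force': [2.199, -5.755, 2.371], 'gripper_width': 12.22, 'gripper_force': 43.11}
[-1.05622574 -0.31743796  0.02782441]
```

Request:
{"api": "servo_tool", "payload": {"series": [[[0,0,0,-0.0004,0.0002,0.0002,1],[0,0,0,-0.0008,0.0004,0.0003,1],[0,0,0,-0.0012,0.0006,0.0003,1],[0,0,0,-0.0016,0.0008,0.0003,1],[0,0,0,-0.002,0.001,0.0003,1],[0,0,0,-0.002,0.001,0.0003,1],[0,0,0,-0.002,0.001,0.0003,1],[0,0,0,-0.002,0.001,0.0003,1],[0,0,0,-0.002,0.001,0.0003,1],[0,0,0,-0.002,0.001,0.0003,1]]]}}

```text
t: 23.2
eef_pos: [577.5, 278.9, 101.4]
ee_rot: [-0.002, -0.576, 0.817, -0.001]
wrist_force: [1.9, -9.1, 4.7]
gripper_width: 12.4
gripper_force: 43.3
```

Request:
{"api": "servo_tool", "payload": {"series": [[[0,0,0.14,0,0,0,1],[0,0,0.28,0,0,0,1],[0,0,0.42,0,0,0,1],[0,0,0.56,0,0,0,1],[0,0,0.7,0,0,0,1],[0,0,0.84,0,0,0,1],[0,0,0.98,0,0,0,1],[0,0,1.12,0,0,0,1],[0,0,1.26,0,0,0,1],[0,0,1.3,0,0,0,1]]]}}

```text
t: 24.2
eef_pos: [577.7, 278.8, 101.5]
ee_rot: [-0.001, 0.038, 0.999, -0.002]
wrist_force: [2.5, -10.6, 4.5]
gripper_width: 12.4
gripper_force: 43.4
```

Request:
{"api": "servo_tool", "payload": {"series": [[[0,0,0.08,0,0,0,1],[0,0,0.16,0,0,0,1],[0,0,0.24,0,0,0,1],[0,0,0.32,0,0,0,1],[0,0,0.4,0,0,0,1],[0,0,0.4,0,0,0,1],[0,0,0.4,0,0,0,1],[0,0,0.4,0,0,0,1],[0,0,0.4,0,0,0,1],[0,0,0.4,0,0,0,1]]]}}

```text
t: 25.2
eef_pos: [577.7, 278.8, 101.4]
ee_rot: [-0.001, 0.234, 0.972, -0.003]
wrist_force: [3.0, -9.7, 3.7]
gripper_width: 12.1
gripper_force: 43.4
```

```bash
cat > tq.py <<'E'
from h import *
o=bot.get_obs(); p=o['joint_positions']; print(round(o['t'],2),'a',round(p[0]-p[5]+np.pi/2,3),'tz',round(o['ft_torque'][2],3),'j6 torque',round(o['joint_torque'][5],3),np.round(o['wrist_force'],1),np.round(o['eef_pos'],1),round(o['gripper_force'],1))
E
python3 tq.py; python3 - <<'E'
from h import *
s=Cam('side'); s.save('s3',(190,280,320,377),6)
E
```

```text
25.2 a 2.668 tz 0.039 j6 torque 0.062 [ 3.  -9.7  3.7] [577.7 278.8 101.4] 43.4
```

View pics/s3.png

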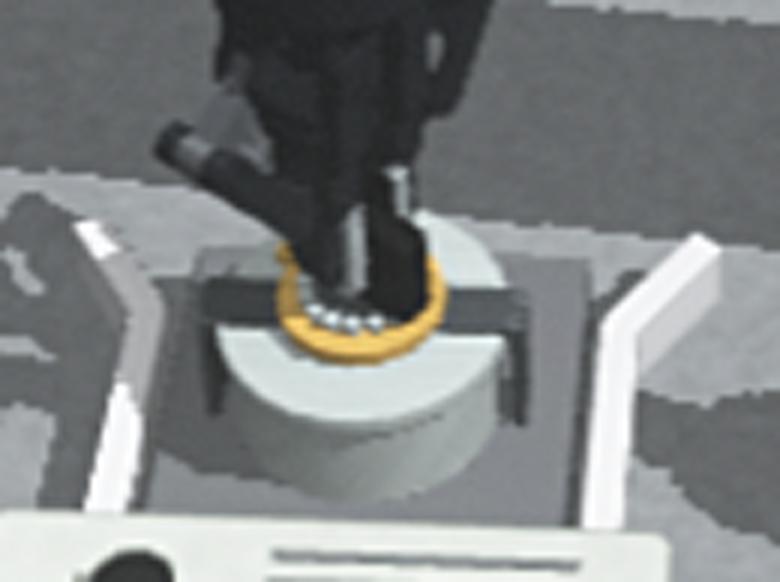

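The tooth on the collar shows at (283,255), in line with the bar under the fingers; the base sits square between the walls. Now fine steps, with a torque reading after each.

Request:
{"api": "servo_tool", "payload": {"series": [[[0,0,0.02,0,0,0,1],[0,0,0.04,0,0,0,1],[0,0,0.06,0,0,0,1],[0,0,0.08,0,0,0,1],[0,0,0.1,0,0,0,1],[0,0,0.1,0,0,0,1],[0,0,0.1,0,0,0,1],[0,0,0.1,0,0,0,1],[0,0,0.1,0,0,0,1],[0,0,0.1,0,0,0,1]]]}}

```text
t: 26.25
eef_pos: [577.7, 278.8, 101.4]
ee_rot: [-0.0, 0.282, 0.959, -0.003]
wrist_force: [2.1, -10.4, 4.3]
gripper_width: 12.4
gripper_force: 43.4
```

```bash
python3 tq.py
```

```text
26.25 a 2.568 tz 0.04 j6 torque 0.06 [  2.1 -10.4   4.3] [577.7 278.8 101.4] 43.4
```

Request:
{"api": "servo_tool", "payload": {"series": [[[0,0,0.02,0,0,0,1],[0,0,0.04,0,0,0,1],[0,0,0.06,0,0,0,1],[0,0,0.08,0,0,0,1],[0,0,0.1,0,0,0,1],[0,0,0.1,0,0,0,1],[0,0,0.1,0,0,0,1],[0,0,0.1,0,0,0,1],[0,0,0.1,0,0,0,1],[0,0,0.1,0,0,0,1]]]}}

```text
t: 27.25
eef_pos: [577.7, 278.7, 101.5]
ee_rot: [-0.0, 0.329, 0.944, -0.003]
wrist_force: [2.4, -10.0, 4.0]
gripper_width: 12.3
gripper_force: 43.4
```

```bash
python3 tq.py
```

```text
27.25 a 2.468 tz 0.049 j6 torque 0.059 [  2.4 -10.    4. ] [577.7 278.7 101.5] 43.4
```

Request:
{"api": "servo_tool", "payload": {"series": [[[0,0,0.02,0,0,0,1],[0,0,0.04,0,0,0,1],[0,0,0.06,0,0,0,1],[0,0,0.08,0,0,0,1],[0,0,0.1,0,0,0,1],[0,0,0.1,0,0,0,1],[0,0,0.1,0,0,0,1],[0,0,0.1,0,0,0,1],[0,0,0.1,0,0,0,1],[0,0,0.1,0,0,0,1]]]}}

```text
t: 28.25
eef_pos: [577.6, 278.7, 101.4]
ee_rot: [-0.0, 0.376, 0.927, -0.003]
wrist_force: [2.4, -10.2, 4.2]
gripper_width: 12.4
gripper_force: 43.4
```

```bash
python3 tq.py
```

```text
28.25 a 2.368 tz 0.084 j6 torque 0.059 [  2.4 -10.2   4.2] [577.6 278.7 101.4] 43.4
```

Request:
{"api": "servo_tool", "payload": {"series": [[[0,0,0.02,0,0,0,1],[0,0,0.04,0,0,0,1],[0,0,0.06,0,0,0,1],[0,0,0.08,0,0,0,1],[0,0,0.1,0,0,0,1],[0,0,0.1,0,0,0,1],[0,0,0.1,0,0,0,1],[0,0,0.1,0,0,0,1],[0,0,0.1,0,0,0,1],[0,0,0.1,0,0,0,1]]]}}

```text
t: 29.25
eef_pos: [577.7, 278.7, 101.4]
ee_rot: [0.0, 0.422, 0.907, -0.003]
wrist_force: [2.4, -10.5, 3.9]
gripper_width: 12.4
gripper_force: 43.4
```

```bash
python3 tq.py
```

```text
29.25 a 2.268 tz 0.027 j6 torque 0.058 [  2.4 -10.5   3.9] [577.7 278.7 101.4] 43.4
```

Request:
{"api": "servo_tool", "payload": {"series": [[[0,0,0.02,0,0,0,1],[0,0,0.04,0,0,0,1],[0,0,0.06,0,0,0,1],[0,0,0.08,0,0,0,1],[0,0,0.1,0,0,0,1],[0,0,0.1,0,0,0,1],[0,0,0.1,0,0,0,1],[0,0,0.1,0,0,0,1],[0,0,0.1,0,0,0,1],[0,0,0.1,0,0,0,1]]]}}

```text
t: 30.25
eef_pos: [577.7, 278.7, 101.5]
ee_rot: [0.0, 0.467, 0.884, -0.003]
wrist_force: [2.3, -9.9, 4.0]
gripper_width: 12.2
gripper_force: 43.4
```

```bash
python3 tq.py
```

```text
30.25 a 2.168 tz 0.072 j6 torque 0.058 [ 2.3 -9.9  4. ] [577.7 278.7 101.5] 43.4
```

Request:
{"api": "servo_tool", "payload": {"series": [[[0,0,0.02,0,0,0,1],[0,0,0.04,0,0,0,1],[0,0,0.06,0,0,0,1],[0,0,0.08,0,0,0,1],[0,0,0.1,0,0,0,1],[0,0,0.1,0,0,0,1],[0,0,0.1,0,0,0,1],[0,0,0.1,0,0,0,1],[0,0,0.1,0,0,0,1],[0,0,0.1,0,0,0,1]]]}}

```text
t: 31.25
eef_pos: [577.7, 278.7, 101.5]
ee_rot: [0.0, 0.51, 0.86, -0.003]
wrist_force: [2.4, -10.8, 4.3]
gripper_width: 12.2
gripper_force: 43.4
```

```bash
python3 tq.py
```

```text
31.25 a 2.068 tz 0.032 j6 torque 0.058 [  2.4 -10.8   4.3] [577.7 278.7 101.5] 43.4
```

Request:
{"api": "servo_tool", "payload": {"series": [[[0,0,0.02,0,0,0,1],[0,0,0.04,0,0,0,1],[0,0,0.06,0,0,0,1],[0,0,0.08,0,0,0,1],[0,0,0.1,0,0,0,1],[0,0,0.1,0,0,0,1],[0,0,0.1,0,0,0,1],[0,0,0.1,0,0,0,1],[0,0,0.1,0,0,0,1],[0,0,0.1,0,0,0,1]]]}}

```text
t: 32.25
eef_pos: [577.7, 278.7, 101.4]
ee_rot: [0.0, 0.553, 0.833, -0.003]
wrist_force: [2.7, -9.8, 4.4]
gripper_width: 12.5
gripper_force: 43.4
```

```bash
python3 tq.py
```

```text
32.25 a 1.968 tz 0.028 j6 torque 0.058 [ 2.7 -9.8  4.4] [577.7 278.7 101.4] 43.4
```

Request:
{"api": "servo_tool", "payload": {"series": [[[0,0,0.02,0,0,0,1],[0,0,0.04,0,0,0,1],[0,0,0.06,0,0,0,1],[0,0,0.08,0,0,0,1],[0,0,0.1,0,0,0,1],[0,0,0.1,0,0,0,1],[0,0,0.1,0,0,0,1],[0,0,0.1,0,0,0,1],[0,0,0.1,0,0,0,1],[0,0,0.1,0,0,0,1]]]}}

```text
t: 33.25
eef_pos: [577.7, 278.6, 101.4]
ee_rot: [0.001, 0.594, 0.805, -0.003]
wrist_force: [2.3, -9.1, 4.1]
gripper_width: 12.2
gripper_force: 43.4
```

```bash
python3 tq.py
```

```text
33.25 a 1.868 tz 0.068 j6 torque 0.084 [ 2.3 -9.1  4.1] [577.7 278.6 101.4] 43.4
```

Request:
{"api": "servo_tool", "payload": {"series": [[[0,0,0.02,0,0,0,1],[0,0,0.04,0,0,0,1],[0,0,0.06,0,0,0,1],[0,0,0.08,0,0,0,1],[0,0,0.1,0,0,0,1],[0,0,0.1,0,0,0,1],[0,0,0.1,0,0,0,1],[0,0,0.1,0,0,0,1],[0,0,0.1,0,0,0,1],[0,0,0.1,0,0,0,1]]]}}

```text
t: 34.25
eef_pos: [577.6, 278.6, 101.4]
ee_rot: [0.001, 0.633, 0.774, -0.003]
wrist_force: [2.2, -10.2, 4.4]
gripper_width: 12.3
gripper_force: 44.0
```

```bash
python3 tq.py
```

```text
34.25 a 1.769 tz 0.268 j6 torque 0.245 [  2.2 -10.2   4.4] [577.6 278.6 101.4] 44.0
```

Request:
{"api": "servo_tool", "payload": {"series": [[[0,0,0.02,0,0,0,1],[0,0,0.04,0,0,0,1],[0,0,0.06,0,0,0,1],[0,0,0.08,0,0,0,1],[0,0,0.1,0,0,0,1],[0,0,0.1,0,0,0,1],[0,0,0.1,0,0,0,1],[0,0,0.1,0,0,0,1],[0,0,0.1,0,0,0,1],[0,0,0.1,0,0,0,1]]]}}

```text
t: 35.25
eef_pos: [577.5, 278.8, 101.4]
ee_rot: [0.001, 0.671, 0.741, -0.003]
wrist_force: [2.8, -9.7, 4.8]
gripper_width: 12.4
gripper_force: 43.3
```

```bash
python3 tq.py
```

```text
35.25 a 1.668 tz -0.077 j6 torque -0.08 [ 2.8 -9.7  4.8] [577.5 278.8 101.4] 43.3
```

Request:
{"api": "servo_tool", "payload": {"series": [[[0,0,0.02,0,0,0,1],[0,0,0.04,0,0,0,1],[0,0,0.06,0,0,0,1],[0,0,0.08,0,0,0,1],[0,0,0.1,0,0,0,1],[0,0,0.1,0,0,0,1],[0,0,0.1,0,0,0,1],[0,0,0.1,0,0,0,1],[0,0,0.1,0,0,0,1],[0,0,0.1,0,0,0,1]]]}}

```text
t: 36.25
eef_pos: [577.6, 278.7, 101.4]
ee_rot: [0.001, 0.707, 0.707, -0.003]
wrist_force: [2.3, -9.9, 4.2]
gripper_width: 12.4
gripper_force: 43.2
```

```bash
python3 tq.py
```

```text
36.25 a 1.568 tz 0.055 j6 torque 0.055 [ 2.3 -9.9  4.2] [577.6 278.7 101.4] 43.2
```

Request:
{"api": "servo_tool", "payload": {"series": [[[0,0,0,0,0,0,0],[0,0,0,0,0,0,0],[0,0,0,0,0,0,0],[0,0,0,0,0,0,0],[0,0,0,0,0,-0.03,0],[0,0,0,0,0,-0.06,0],[0,0,0,0,0,-0.09,0],[0,0,0,0,0,-0.11,0],[0,0,0,0,0,-0.11,0],[0,0,0,0,0,-0.11,0]]]}}

```text
t: 37.25
eef_pos: [577.1, 281.9, 211.0]
ee_rot: [-0.001, 0.707, 0.707, -0.001]
wrist_force: [-0.7, -0.3, -0.2]
gripper_width: 85.3
gripper_force: 0.0
```

```bash
python3 knob.py; cat > base.py <<'E'
from h import *
o=state(); c=Cam('wrist'); P=c.cloud()
hsv=cv2.cvtColor(c.im,cv2.COLOR_RGB2HSV); m=(hsv[...,1]>130)&(hsv[...,0]>15)&(hsv[...,0]<35)&(P[...,2]>60)&(P[...,2]<85)
q=P[m][:,:2]; cc=cv2.fitEllipse(q.astype(np.float32))[0]; r=np.hypot(*(q-cc).T)
# tooth = farthest gold
k=cv2.minAreaRect(q.astype(np.float32)); 
cen=np.array([float(x) for x in (578,279)]); d=q-cen; rr=np.hypot(*d.T); far=d[rr>np.percentile(rr,99.3)]; print('tooth',rr.max(),np.arctan2(far[:,1],far[:,0]).round(2)[:12])
E
python3 base.py; python3 - <<'E'
import cv2
im=cv2.imread('pics/w3_37.png'); cv2.imwrite('pics/w3.png',im)
E
```

```text
{'t': 37.25, 'joint_positions': [0.388, 0.426, 1.404, 0.001, 1.314, 0.389], 'eef_pos': [577.08, 281.896, 211.02], 'ee_rot': [-0.001, 0.707, 0.707, -0.001], 'wrist_force': [-0.732, -0.313, -0.2], 'gripper_width': 85.329, 'gripper_force': 0.0}
knob 1565 [576.5 279.3] [12.8 49.4] bar angle mod pi 1.576 z 112.4
knob 140 [575.5 280.2] [13.1 50.3] bar angle mod pi 1.601 z 110.7
lid ((576.39794921875, 279.0903625488281), 50.703895568847656)
[-0.01300536  0.04384466 -0.02918911]
{'t': 37.35, 'joint_positions': [0.388, 0.428, 1.406, 0.001, 1.314, 0.389], 'eef_pos': [576.226, 281.407, 209.394], 'ee_rot': [-0.002, 0.707, 0.707, -0.003], 'wrist_force': [-0.559, -0.038, -1.069], 'gripper_width': 85.285, 'gripper_force': 0.0}
tooth 206.89154410247176 [3.02 3.02 3.01 3.01 3.02 3.03 3.02 3.02 3.02 3.02 3.02 3.02]
```

View pics/w3_37.png

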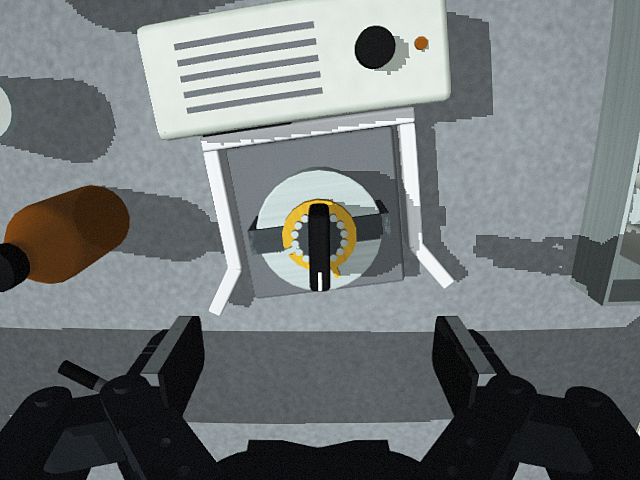

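The base (corners near (225,150), (393,126), (403,280) and (257,297)) lies against the back wall. The bar points straight down the image at (320,282) and the collar tooth is at (337,272), so the bar is one click (about 0.4 rad) clockwise past it. The bottle is at (70,240), clear.

```bash
python3 - <<'E'
from h import *
c=Cam('wrist'); c.save('w4',(195,100,435,320),3)
P=c.cloud()
print('bench/base/wall z check', [P[v,u].round(1).tolist() for u,v in((300,146),(300,132),(300,137))])
# profile across the back wall at the middle, along column 
for u in (250,310,370):
    print(u,[(v,*P[v,u].round(0)[1:]) for v in range(112,165,3)])
E
```

```text
bench/base/wall z check [[560.9, 335.0, 24.8], [561.1, 345.5, 26.0], [560.9, 341.7, 23.7]]
250 [(112, np.float64(361.0), np.float64(66.0)), (115, np.float64(359.0), np.float64(66.0)), (118, np.float64(357.0), np.float64(65.0)), (121, np.float64(355.0), np.float64(65.0)), (124, np.float64(353.0), np.float64(64.0)), (127, np.float64(351.0), np.float64(59.0)), (130, np.float64(347.0), np.float64(27.0)), (133, np.float64(345.0), np.float64(27.0)), (136, np.float64(343.0), np.float64(27.0)), (139, np.float64(341.0), np.float64(28.0)), (142, np.float64(338.0), np.float64(27.0)), (145, np.float64(336.0), np.float64(24.0)), (148, np.float64(334.0), np.float64(25.0)), (151, np.float64(331.0), np.float64(25.0)), (154, np.float64(329.0), np.float64(24.0)), (157, np.float64(327.0), np.float64(25.0)), (160, np.float64(325.0), np.float64(27.0)), (163, np.float64(322.0), np.float64(25.0))]
310 [(112, np.float64(360.0), np.float64(64.0)), (115, np.float64(358.0), np.float64(63.0)), (118, np.float64(355.0), np.float64(2.0)), (121, np.float64(354.0), np.float64(28.0)), (124, np.float64(351.0), np.floa
[... 680 characters left out ...]
8, np.float64(356.0), np.float64(27.0)), (121, np.float64(354.0), np.float64(26.0)), (124, np.float64(351.0), np.float64(28.0)), (127, np.float64(349.0), np.float64(24.0)), (130, np.float64(347.0), np.float64(25.0)), (133, np.float64(345.0), np.float64(26.0)), (136, np.float64(343.0), np.float64(25.0)), (139, np.float64(340.0), np.float64(25.0)), (142, np.float64(338.0), np.float64(24.0)), (145, np.float64(336.0), np.float64(25.0)), (148, np.float64(334.0), np.float64(25.0)), (151, np.float64(331.0), np.float64(26.0)), (154, np.float64(329.0), np.float64(26.0)), (157, np.float64(327.0), np.float64(24.0)), (160, np.float64(324.0), np.float64(25.0)), (163, np.float64(322.0), np.float64(26.0))]
```

View pics/w4.png

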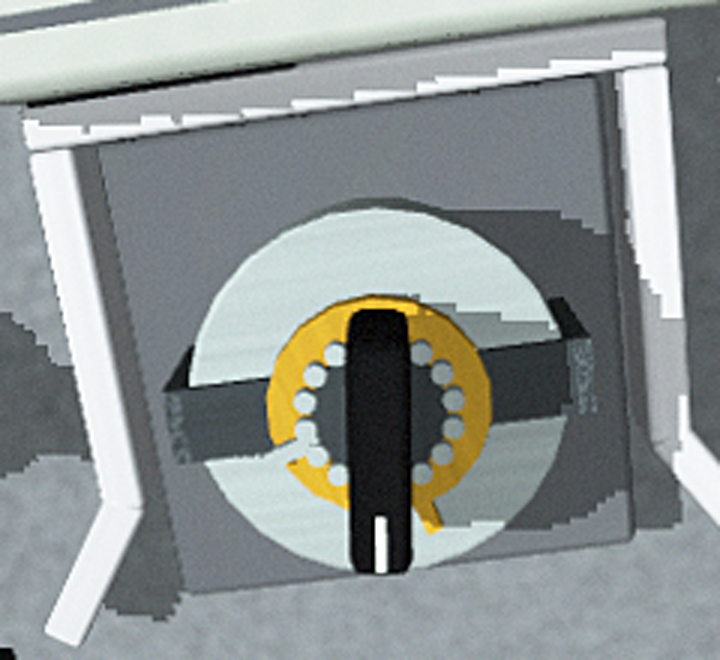

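The base's back edge is flush with the back wall along its length, and the bar is one click past the tooth at (432,515). Jar and knob are done, so on to the tiles.

Request:
{"api": "servo_tool", "payload": {"series": [[[0,0,0.1,-0.01,-0.01,-0.045,0],[0,0,0.24,-0.05,-0.02,-0.06,0],[0,0,0.38,-0.095,-0.03,-0.07,0],[0,0,0.52,-0.14,-0.04,-0.08,0],[0,0,0.66,-0.185,-0.05,-0.09,0],[0,0,0.8,-0.23,-0.06,-0.09,0],[0,0,0.94,-0.275,-0.07,-0.09,0],[0,0,1.08,-0.32,-0.08,-0.09,0],[0,0,1.22,-0.365,-0.09,-0.09,0],[0,0,1.36,-0.41,-0.097,-0.09,0]]]}}

```text
t: 38.45
eef_pos: [478.7, -129.6, 300.6]
ee_rot: [-0.0, 0.995, 0.102, -0.003]
wrist_force: [0.4, -0.7, 0.5]
gripper_width: 85.7
gripper_force: 0.0
```

```bash
python3 - <<'E'
from h import *
o=state(); mv((480,-225,300),-0.075,o=o)
E
```

```text
{'t': 38.45, 'joint_positions': [-0.349, 0.158, 1.57, -0.002, 1.419, 1.019], 'eef_pos': [478.716, -129.641, 300.623], 'ee_rot': [-0.0, 0.995, 0.102, -0.003], 'wrist_force': [0.435, -0.707, 0.468], 'gripper_width': 85.721, 'gripper_force': 0.0}
rot [-0.0006, 0.0052, 0.2789] shift m [-0.0181, 0.0936, 0.0006]
```

Request:
{"api": "servo_tool", "payload": {"series": [[[0,0.002,0.1,-0.008,0.04,0.0006,0],[0,0.005,0.2,-0.018,0.08,0.0006,0],[0,0.005,0.28,-0.018,0.09,0.0006,0],[0,0.005,0.28,-0.018,0.09,0.0006,0],[0,0.005,0.28,-0.018,0.09,0.0006,0],[0,0.005,0.28,-0.018,0.09,0.0006,0],[0,0.005,0.28,-0.018,0.09,0.0006,0],[0,0.005,0.28,-0.018,0.09,0.0006,0],[0,0.005,0.28,-0.018,0.09,0.0006,0],[0,0.005,0.28,-0.018,0.09,0.0006,0]]]}}

```text
t: 39.45
eef_pos: [481.3, -219.6, 301.1]
ee_rot: [0.0, 0.999, -0.035, 0.001]
wrist_force: [0.4, 0.1, 0.1]
gripper_width: 85.5
gripper_force: 0.0
```

```bash
cat > tiles.py <<'E'
from h import *
def tiles(c,n=''):
    P=c.cloud(); hsv=cv2.cvtColor(c.im,cv2.COLOR_RGB2HSV)
    flat=((P[...,2]>4)&(P[...,2]<12)&(P[...,0]>300)&(P[...,0]<575)&(P[...,1]>-520)&(P[...,1]<50)&(hsv[...,2]>75)).astype(np.uint8)
    flat=cv2.morphologyEx(cv2.medianBlur(flat,5),cv2.MORPH_CLOSE,np.ones((5,5)))
    k,l,st,ce=cv2.connectedComponentsWithStats(flat); out=[]
    for i in range(1,k):
        cn=max(cv2.findContours((l==i).astype(np.uint8),0,2)[0],key=len).reshape(-1,2)
        r=cv2.minAreaRect(c.plane(cn,8)[:,:2].astype(np.float32)); s=sorted(r[1])
        if s[0]>35 and s[1]<95:
            b=cv2.boxPoints(r); e=max((b[1]-b[0],b[2]-b[1]),key=lambda x:np.hypot(*x)); e=e*np.sign(e[0])
            sat=np.median(hsv[...,1][l==i]); print(n,'tile',np.round(r[0],1),np.round(s,1),'ang deg',np.degrees(np.arctan2(e[1],e[0])).round(1),'z',np.median(P[l==i][:,2]).round(1),'sat',sat,'px',ce[i].round())
if __name__=='__main__':
    o=state(); c=Cam('wrist'); tiles(c,'w'); t=Cam('top'); tiles(t,'t'); s=Cam('side'); tiles(s,'s'); c.save('w5')
E
python3 tiles.py
```

```text
{'t': 39.45, 'joint_positions': [-0.508, 0.202, 1.511, 0.001, 1.427, 1.132], 'eef_pos': [481.344, -219.575, 301.107], 'ee_rot': [0.0, 0.999, -0.035, 0.001], 'wrist_force': [0.395, 0.099, 0.072], 'gripper_width': 85.476, 'gripper_force': 0.0}
w tile [ 459.6 -363.5] [51.3 75.2] ang deg -22.0 z 9.2 sat 6.0 px [453. 199.]
w tile [ 448.2 -109.5] [51.4 76.6] ang deg -16.1 z 9.1 sat 6.0 px [220. 225.]
w tile [ 335.1 -460.7] [65.1 66.2] ang deg -43.1 z 9.7 sat 44.0 px [529. 297.]
w tile [ 353.7 -201.2] [50.8 75.1] ang deg 75.7 z 9.3 sat 238.0 px [310. 299.]
t tile [ 459.4 -366.2] [40.2 73.3] ang deg -23.4 z 7.8 sat 3.0 px [436. 270.]
t tile [ 336.9 -457.7] [62.2 63.7] ang deg -38.1 z 8.1 sat 22.0 px [469. 310.]
s tile [ 336.8 -458.7] [63.  63.3] ang deg -79.4 z 7.6 sat 28.0 px [402. 163.]
s tile [ 459.1 -359.9] [53.1 74.3] ang deg -21.1 z 7.4 sat 6.0 px [354. 178.]
s tile [ 352.  -196.2] [50.1 78.4] ang deg 74.3 z 7.2 sat 183.0 px [389. 218.]
s tile [ 446.6 -104.9] [52.8 75.8] ang deg -15.8 z 7.4 sat 6.0 px [346. 236.]
```

View pics/w5.png

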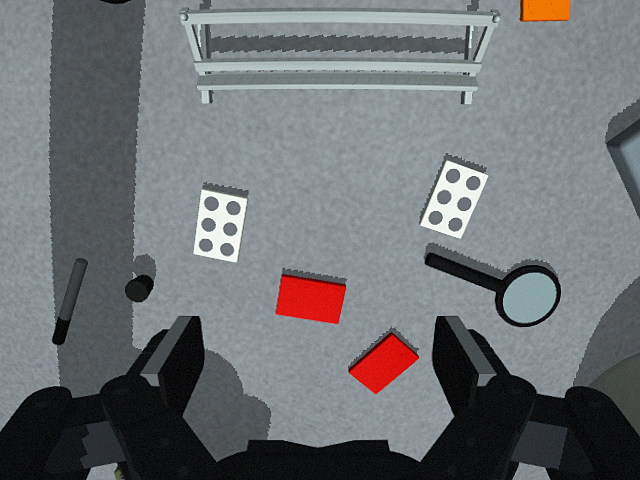

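Two white tiles are at (220,225) and (453,199); the right one has been knocked aside since the start. The two reds are at (311,297) and (384,363) and the orange at (545,10). The rest's upper rail runs (185-495, 16), the lower rail (195-480, 67) and the ledge (198-477, 87).

```bash
cat > rest.py <<'E'
from h import *
c=Cam('wrist'); P=c.cloud(); g=c.im.max(2)
m=np.zeros(g.shape,bool); m[5:95,180:500]=1; m&=(P[...,2]>14)&(P[...,2]<80)&(P[...,0]>550)&(P[...,0]<700)
q=P[m]; f0=np.array([np.cos(-.075),np.sin(-.075),0])
# keep rails: RANSAC-ish refine of plane near 45deg
sel=q[(q[:,2]>22)]
L=q[(abs(q[:,2]-26.5)<4)]; U=q[abs(q[:,2]-62)<6]; print(len(q),len(L),len(U),np.histogram(q[:,2],bins=range(14,82,4)))
from numpy.linalg import svd
w=np.r_[q[q[:,2]>22]]; n=np.array([-f0[0]*.707,-f0[1]*.707,.707]); d=np.median((w)@n)
ok=abs(w@n-d)<6
for _ in range(15):
    k=w[ok]; ce=k.mean(0); n2=svd(k-ce,full_matrices=False)[2][2]; n2*=np.sign(n2[2]); ok=abs((w-ce)@n2)<2.5
print('n',n2.round(4),ok.sum(),len(w),'tilt',np.degrees(np.arccos(n2[2])),'yaw',np.degrees(np.arctan2(-n2[1],-n2[0])))
yv=np.cross([0,0,1],-n2); yv/=np.hypot(*yv[:2]); up=np.cross(yv,n2); print('up',up.round(3),'y',yv.round(3))
k=w[ok]; a=k@yv; print('y ends',np.percentile(a,[.3,99.7]).round(1)); s=(18-ce[2])/up[2]; 
p0=ce+up*s; p0=p0+yv*(np.percentile(a,[.3,99.7]).mean()-p0@yv); print('origin',p0.round(1))
x=(k-p0)@up; print('x hist',np.histogram(x,bins=range(-5,80,5)))
for uv in([[198,67],[477,68]],[[188,16],[494,18]],[[200,87],[475,86]]): print(c.pts(uv).round(1).tolist())
print('ledge front edge on z=26.5',c.plane([[198,90],[477,89]],26.5).round(1).tolist())
print('low rail edges z23/30',c.plane([[335,72]],23).round(1),c.plane([[335,62]],30).round(1),'up',c.plane([[335,22]],58.3).round(1),c.plane([[335,10]],65.4).round(1))
E
python3 rest.py
```

```text
13557 5797 4628 (array([ 720, 1102, 2460, 3217,  825,   99,   97,   97,  108,   95,   42,
       1183, 2924,  566,   22,    0]), array([14, 18, 22, 26, 30, 34, 38, 42, 46, 50, 54, 58, 62, 66, 70, 74, 78]))
n [-0.7061  0.0498  0.7063] 7124 11735 tilt 45.06449936316332 yaw -4.0326099441827585
up [ 0.705 -0.05   0.708] y [ 0.07   0.998 -0.   ]
y ends [-337.3  -70. ]
origin [ 591.1 -245.8   18. ]
x hist (array([   0,    0,  408, 1255, 1394,   24,   17,   25,   21,   24,   21,
         26,  499, 1677, 1732,    1]), array([-5,  0,  5, 10, 15, 20, 25, 30, 35, 40, 45, 50, 55, 60, 65, 70, 75]))
[[609.4, -115.6, 28.0], [591.0, -378.5, 27.9]]
[[646.5, -122.4, 64.3], [627.3, -376.7, 70.1]]
[[591.3, -114.9, 27.2], [574.6, -377.3, 26.9]]
ledge front edge on z=26.5 [[588.8, -112.4, 26.5], [571.8, -379.4, 26.5]]
low rail edges z23/30 [[ 595.  -243.9   23. ]] [[ 603.2 -244.2   30. ]] up [[ 632.5 -244.8   58.3]] [[ 640.4 -245.    65.4]]
```

Request:
{"api": "servo_tool", "payload": {"series": [[[0,0,0.04,-0.008,-0.02,0.04,0.3],[0,0,0.08,-0.016,-0.042,0.08,0.3],[0,0,0.12,-0.024,-0.065,0.12,0.3],[0,0,0.16,-0.032,-0.085,0.16,0.3],[0,0,0.21,-0.04,-0.1,0.2,0.3],[0,0,0.21,-0.0407,-0.108,0.221,0.3],[0,0,0.21,-0.0407,-0.108,0.221,0.3],[0,0,0.21,-0.0407,-0.108,0.221,0.3],[0,0,0.21,-0.0407,-0.108,0.221,0.3],[0,0,0.21,-0.0407,-0.108,0.221,0.3]]], "newtons": 40}}

```text
t: 40.65
eef_pos: [450.2, -110.5, 81.4]
ee_rot: [0.0, 0.99, -0.14, 0.003]
wrist_force: [1.1, 0.4, -1.1]
gripper_width: 59.9
gripper_force: 0.0
```

```bash
cat > tip.py <<'E'
from h import *
from tiles import tiles
c=Cam('wrist'); o=state(); P=c.cloud(); R0=R.from_quat(np.roll(o['ee_rot'],-1))
q=R0.inv().apply(P.reshape(-1,3)-o['eef_pos']).reshape(480,640,3)
m=(q[...,2]>-50)&(q[...,2]<25)&(abs(q[...,0])<20)&(abs(q[...,1])<60)&(c.im.max(2)<120)
for sgn in(-1,1):
    k=q[m&(q[...,1]*sgn>0)]; print('finger tip ahead',len(k),np.percentile(k[:,2],[95,98,99.5]).round(1),'y',np.percentile(k[:,1],[2,98]).round(1))
tiles(c); tiles(Cam('side'))
E
python3 tip.py
```

```text
{'t': 40.7, 'joint_positions': [-0.332, 0.353, 1.952, 0.0, 0.831, 1.52], 'eef_pos': [449.974, -110.347, 81.259], 'ee_rot': [0.0, 0.99, -0.14, 0.002], 'wrist_force': [-0.201, -0.062, -0.114], 'gripper_width': 59.782, 'gripper_force': 0.0}
finger tip ahead 10307 [-2.6  1.9  5.5] y [-58.4 -29.9]
finger tip ahead 10282 [-2.8  1.8  5.6] y [29.3 58.2]
 tile [ 448.6 -108.9] [50.1 75.3] ang deg -16.1 z 9.2 sat 6.0 px [316. 263.]
 tile [ 357.5 -202.6] [44.8 75.2] ang deg 75.9 z 9.1 sat 248.0 px [515. 351.]
 tile [ 336.8 -458.7] [63.  63.3] ang deg -79.4 z 7.5 sat 29.0 px [402. 163.]
 tile [ 352.6 -196.8] [49.8 76.1] ang deg 74.9 z 7.5 sat 185.0 px [389. 218.]
 tile [ 447.  -105.3] [52.8 76.7] ang deg -15.2 z 7.4 sat 5.0 px [346. 236.]
```

Request:
{"api": "servo_tool", "payload": {"series": [[[0,0,0,-0.002,-0.001,0.025,0.3],[0,0,0,-0.002,-0.001,0.045,0.3],[0,0,0,-0.002,-0.001,0.06,0.3],[0,0,0,-0.002,-0.001,0.0715,0.3],[0,0,0,-0.002,-0.001,0.0715,0.3],[0,0,0,-0.002,-0.001,0.0715,0.45],[0,0,0,-0.002,-0.001,0.0715,0.6],[0,0,0,-0.002,-0.001,0.0715,0.7],[0,0,0,-0.002,-0.001,0.0715,0.7],[0,0,0,-0.002,-0.001,0.0715,0.7]]], "newtons": 40}}

```text
t: 41.75
eef_pos: [449.0, -108.7, 11.2]
ee_rot: [0.0, 0.99, -0.14, 0.003]
wrist_force: [-2.2, 1.9, 23.3]
gripper_width: 48.9
gripper_force: 54.4
```

Request:
{"api": "servo_tool", "payload": {"series": [[[0,0,0,0,0,-0.01,0.7],[0,0,0,0,0,-0.02,0.7],[0,0,0,0,0,-0.04,0.7],[0,0,0,0,0,-0.06,0.7],[0,0,0,0,0,-0.08,0.7],[0,0,0,0,0,-0.1,0.7],[0,0,0,0,0,-0.12,0.7],[0,0,0,0,0,-0.12,0.7],[0,0,0,0,0,-0.12,0.7],[0,0,0,0,0,-0.12,0.7]]]}}

```text
t: 42.75
eef_pos: [446.1, -107.7, 127.7]
ee_rot: [-0.0, 0.99, -0.14, -0.0]
wrist_force: [-0.4, 0.1, -1.3]
gripper_width: 48.4
gripper_force: 43.0
```

```bash
cat > held.py <<'E'
from h import *
o=state(); c=Cam('wrist'); P=c.cloud(); R0=R.from_quat(np.roll(o['ee_rot'],-1))
q=R0.inv().apply(P.reshape(-1,3)-o['eef_pos']).reshape(480,640,3)
hsv=cv2.cvtColor(c.im,cv2.COLOR_RGB2HSV)
m=(abs(q[...,2])<20)&(abs(q[...,0])<60)&(abs(q[...,1])<27)&(hsv[...,2]>70)&(hsv[...,1]<60)
k=q[m]; print(m.sum(),'x range',np.percentile(k[:,0],[.5,99.5]).round(1),'y',np.percentile(k[:,1],[.5,99.5]).round(1),'z med',np.median(k[:,2]).round(1),'z by x',[np.median(k[(k[:,0]>a)&(k[:,0]<a+10),2]).round(1) for a in range(-30,40,10) if ((k[:,0]>a)&(k[:,0]<a+10)).any()])
r=cv2.minAreaRect(k[:,:2].astype(np.float32)); print(r)
E
python3 held.py
```

```text
{'t': 42.75, 'joint_positions': [-0.329, 0.28, 1.903, 0.0, 0.959, 1.522], 'eef_pos': [446.062, -107.69, 127.671], 'ee_rot': [-0.0, 0.99, -0.14, -0.0], 'wrist_force': [-0.385, 0.14, -1.329], 'gripper_width': 48.388, 'gripper_force': 43.021}
24141 x range [-37.2  36.9] y [-25.1  25.7] z med 2.0 z by x [np.float64(1.8), np.float64(2.0), np.float64(1.9), np.float64(2.0), np.float64(2.0), np.float64(2.1), np.float64(2.5)]
((-0.6451225280761719, -0.11077499389648438), (76.05865478515625, 53.97032928466797), 0.5639042258262634)
```

```bash
cat > place.py <<'E'
from h import *
import sys
O=np.array([592.3,-245.9,18]); a=-0.0704; f=np.array([np.cos(a),np.sin(a),0]); U=np.array([0,0,1.]); s=.5**.5
up=s*f+s*U; n=-s*f+s*U; yv=np.array([-np.sin(a),np.cos(a),0])
def tgt(x,y,z,off=7.2): return O+up*x+yv*y+n*(z+off)
Rt=tilt(a,np.pi/4)
def face(p): d=np.array(p)-O; return np.array([d@up,d@yv,d@n])
if __name__=='__main__':
    o=state(); print('face coords of TCP',face(o['eef_pos']).round(1))
    for x,y,z in eval(sys.argv[1]): print((x,y,z),tgt(x,y,z).round(1)); mv(tgt(x,y,z),Rt=Rt,o=o)
E
python3 place.py "[(45,65,90),(40,65,8)]"
```

```text
{'t': 42.8, 'joint_positions': [-0.329, 0.28, 1.903, 0.001, 0.959, 1.522], 'eef_pos': [445.959, -107.656, 127.436], 'ee_rot': [-0.0, 0.99, -0.14, -0.0], 'wrist_force': [0.087, -0.754, -0.44], 'gripper_width': 48.57, 'gripper_force': 43.02}
face coords of TCP [-32.7 127.6 187.5]
(45, 65, 90) [ 560.1 -178.5  118.6]
rot [0.082, 0.7831, -0.1994] shift m [0.1292, 0.0365, 0.0088]
(40, 65, 8) [ 614.4 -182.3   57. ]
rot [0.082, 0.7831, -0.1994] shift m [0.1825, 0.0251, 0.0703]
```

Request:
{"api": "servo_tool", "payload": {"series": [[[0.012,0.11,-0.028,0.015,0.005,-0.005,0.7],[0.023,0.22,-0.057,0.03,0.01,-0.008,0.7],[0.035,0.33,-0.085,0.048,0.015,-0.006,0.7],[0.046,0.44,-0.114,0.066,0.02,-0.002,0.7],[0.058,0.55,-0.142,0.085,0.025,0.002,0.7],[0.07,0.66,-0.17,0.105,0.03,0.006,0.7],[0.082,0.77,-0.199,0.125,0.035,0.0088,0.7],[0.082,0.7831,-0.1994,0.1292,0.0365,0.0088,0.7],[0.082,0.7831,-0.1994,0.1292,0.0365,0.0088,0.7],[0.082,0.7831,-0.1994,0.1292,0.0365,0.0088,0.7]]]}}

```text
t: 43.8
eef_pos: [552.6, -148.7, 119.3]
ee_rot: [-0.025, 0.942, -0.036, 0.333]
wrist_force: [0.2, 0.1, -1.2]
gripper_width: 48.3
gripper_force: 43.0
```

```bash
python3 held.py; python3 place.py "[(42,65,20),(40,65,6),(38,65,5)]"
```

```text
{'t': 43.8, 'joint_positions': [-0.563, 0.339, 2.2, 1.535, 0.364, -0.337], 'eef_pos': [552.559, -148.673, 119.329], 'ee_rot': [-0.025, 0.942, -0.036, 0.333], 'wrist_force': [0.24, 0.141, -1.168], 'gripper_width': 48.336, 'gripper_force': 43.012}
24142 x range [-36.2  37.8] y [-25.2  25.9] z med 1.8 z by x [np.float64(1.6), np.float64(1.7), np.float64(1.7), np.float64(1.8), np.float64(1.8), np.float64(1.8), np.float64(2.2)]
((0.3136100769042969, -0.029363632202148438), (75.71412658691406, 53.972434997558594), 0.12978282570838928)
{'t': 43.85, 'joint_positions': [-0.564, 0.34, 2.202, 1.544, 0.364, -0.349], 'eef_pos': [552.156, -149.019, 118.532], 'ee_rot': [-0.025, 0.942, -0.035, 0.333], 'wrist_force': [-0.394, -0.676, -1.3], 'gripper_width': 48.724, 'gripper_force': 42.993}
face coords of TCP [ 38.   93.8 104.2]
(42, 65, 20) [ 607.3 -181.8   66.9]
rot [-0.066, 0.108, -0.0322] shift m [0.0132, 0.0335, 0.074]
(40, 65, 6) [ 615.8 -182.4   55.6]
rot [-0.066, 0.108, -0.0322] shift m [0.0128, 0.0345, 0.0881]
(38, 65, 5) [ 615.1 -182.3   53.5]
rot [-0.066, 0.108, -0.0322] shift m [0.0109, 0.0346, 0.0893]
```

```bash
python3 place.py "[(45,65,80)]"
```

```text
{'t': 43.85, 'joint_positions': [-0.564, 0.34, 2.202, 1.544, 0.364, -0.349], 'eef_pos': [552.156, -149.019, 118.532], 'ee_rot': [-0.025, 0.942, -0.035, 0.333], 'wrist_force': [-0.394, -0.676, -1.3], 'gripper_width': 48.724, 'gripper_force': 42.993}
face coords of TCP [ 38.   93.8 104.2]
(45, 65, 80) [ 567.1 -179.   111.5]
rot [-0.066, 0.108, -0.0322] shift m [0.0097, 0.0296, 0.0142]
```

Request:
{"api": "servo_tool", "payload": {"series": [[[-0.02,0.03,-0.01,0.001,0.004,0.002,0.7],[-0.03,0.06,-0.015,0.003,0.01,0.004,0.7],[-0.045,0.08,-0.02,0.006,0.018,0.008,0.7],[-0.066,0.108,-0.032,0.0097,0.0296,0.0142,0.7],[-0.066,0.108,-0.032,0.0097,0.0296,0.0142,0.7],[-0.066,0.108,-0.032,0.0097,0.0296,0.0142,0.7],[-0.066,0.108,-0.032,0.0097,0.0296,0.0142,0.7],[-0.066,0.108,-0.032,0.0097,0.0296,0.0142,0.7],[-0.066,0.108,-0.032,0.0097,0.0296,0.0142,0.7],[-0.066,0.108,-0.032,0.0097,0.0296,0.0142,0.7]]]}}

```text
t: 44.85
eef_pos: [567.8, -178.1, 113.9]
ee_rot: [0.013, 0.923, -0.033, 0.383]
wrist_force: [-0.6, -0.6, -0.9]
gripper_width: 48.6
gripper_force: 43.0
```

```bash
python3 held.py; python3 place.py "[(42,65,20),(40,65,6),(38,65,5)]"
```

```text
{'t': 44.85, 'joint_positions': [-0.59, 0.406, 2.254, 2.123, 0.426, -0.979], 'eef_pos': [567.813, -178.095, 113.888], 'ee_rot': [0.013, 0.923, -0.033, 0.383], 'wrist_force': [-0.581, -0.616, -0.859], 'gripper_width': 48.581, 'gripper_force': 43.004}
23942 x range [-36.1  37.9] y [-25.2  25.9] z med 1.8 z by x [np.float64(1.6), np.float64(1.7), np.float64(1.7), np.float64(1.8), np.float64(1.8), np.float64(1.8), np.float64(2.2)]
((0.44705963134765625, 0.016305923461914062), (53.98312759399414, 75.67971801757812), 89.86674499511719)
{'t': 44.9, 'joint_positions': [-0.59, 0.406, 2.254, 2.123, 0.426, -0.979], 'eef_pos': [567.793, -178.166, 113.817], 'ee_rot': [0.013, 0.923, -0.033, 0.383], 'wrist_force': [-0.288, 0.482, -0.976], 'gripper_width': 48.639, 'gripper_force': 43.004}
face coords of TCP [47.1 65.8 88.4]
(42, 65, 20) [ 607.3 -181.8   66.9]
rot [-0.0006, -0.0007, -0.0007] shift m [-0.0051, 0.0009, 0.0612]
(40, 65, 6) [ 615.8 -182.4   55.6]
rot [-0.0006, -0.0007, -0.0007] shift m [-0.0071, 0.0009, 0.0752]
(38, 65, 5) [ 615.1 -182.3   53.5]
rot [-0.0006, -0.0007, -0.0007] shift m [-0.0092, 0.0009, 0.0762]
```

Request:
{"api": "servo_tool", "payload": {"series": [[[0,0,0,-0.002,0,0.02,0.7],[0,0,0,-0.004,0.0009,0.04,0.7],[0,0,0,-0.005,0.0009,0.058,0.7],[0,0,0,-0.005,0.0009,0.066,0.7],[0,0,0,-0.006,0.0009,0.072,0.7],[0,0,0,-0.006,0.0009,0.074,0.7],[0,0,0,-0.006,0.0009,0.074,0.7],[0,0,0,-0.006,0.0009,0.074,0.7],[0,0,0,-0.006,0.0009,0.074,0.7],[0,0,0,-0.006,0.0009,0.074,0.7]]]}}

```text
t: 45.9
eef_pos: [615.5, -182.6, 57.5]
ee_rot: [0.013, 0.923, -0.033, 0.383]
wrist_force: [0.4, -0.5, -1.2]
gripper_width: 48.4
gripper_force: 43.0
```

```bash
python3 place.py "[(37,65,4)]"; python3 -c "
from h import *
from place import face
c=Cam('side');c.save('s6',(240,130,340,230),6)"
```

```text
{'t': 45.9, 'joint_positions': [-0.532, 0.567, 2.203, 2.384, 0.477, -1.209], 'eef_pos': [615.548, -182.551, 57.466], 'ee_rot': [0.013, 0.923, -0.033, 0.383], 'wrist_force': [0.428, -0.452, -1.224], 'gripper_width': 48.386, 'gripper_force': 42.986}
face coords of TCP [41.2 64.8 14.7]
(37, 65, 4) [ 615.1 -182.3   52.1]
rot [-0.0004, -0.0009, -0.0008] shift m [-0.0042, -0.0002, 0.0035]
```

Request:
{"api": "servo_tool", "payload": {"series": [[[0,0,0,-0.001,0,0.0005,0.7],[0,0,0,-0.002,0,0.001,0.7],[0,0,0,-0.003,0,0.0015,0.7],[0,0,0,-0.0035,0,0.002,0.7],[0,0,0,-0.004,0,0.0025,0.7],[0,0,0,-0.004,0,0.0025,0.7],[0,0,0,-0.004,0,0.0025,0.7],[0,0,0,-0.004,0,0.0025,0.7],[0,0,0,-0.004,0,0.0025,0.7],[0,0,0,-0.004,0,0.0025,0.7]]]}}

```text
t: 46.95
eef_pos: [615.2, -182.5, 52.8]
ee_rot: [0.013, 0.923, -0.033, 0.383]
wrist_force: [1.7, 0.2, 1.4]
gripper_width: 48.8
gripper_force: 43.0
```

```bash
cat > ff.py <<'E'
from place import *
o=bot.get_obs(); F=np.array(o['wrist_force']); print('face pos',face(o['eef_pos']).round(1),'F up,y,n',np.round([F@up,F@yv,F@n],1),'grip',round(o['gripper_width'],1),round(o['gripper_force'],1))
E
python3 ff.py
```

```text
face pos [37.6 64.8 11.6] F up,y,n [ 2.2  0.3 -0.2] grip 48.8 43.0
```

Request:
{"api": "servo_tool", "payload": {"series": [[[0,0,0,0,0,0.0004,0.7],[0,0,0,0,0,0.0008,0.7],[0,0,0,0,0,0.0012,0.7],[0,0,0,0,0,0.0015,0.7],[0,0,0,0,0,0.0015,0.7],[0,0,0,0,0,0.0015,0.7],[0,0,0,0,0,0.0015,0.7],[0,0,0,0,0,0.0015,0.7],[0,0,0,0,0,0.0015,0.7],[0,0,0,0,0,0.0015,0.7]]]}}

```text
t: 47.95
eef_pos: [615.6, -182.5, 52.4]
ee_rot: [0.013, 0.923, -0.033, 0.383]
wrist_force: [-3.6, -0.4, 8.9]
gripper_width: 48.6
gripper_force: 43.9
```

```bash
python3 ff.py
```

```text
face pos [37.6 64.9 11. ] F up,y,n [ 3.8 -0.6  8.8] grip 48.6 43.9
```

Request:
{"api": "servo_tool", "payload": {"series": [[[0,0,0,0,0,0,0.35],[0,0,0,0,0,0,0.3],[0,0,0,0,0,0,0.25],[0,0,0,0,0,0,0.2],[0,0,0,0,0,0,0.2],[0,0,0,0,0,-0.015,0.2],[0,0,0,0,0,-0.035,0.2],[0,0,0,0,0,-0.06,0.2],[0,0,0,0,0,-0.085,0.2],[0,0,0,0,0,-0.09,0.2]]]}}

```text
t: 48.95
eef_pos: [550.7, -177.7, 116.0]
ee_rot: [0.013, 0.923, -0.033, 0.383]
wrist_force: [0.6, -0.5, -0.1]
gripper_width: 68.3
gripper_force: 0.0
```

```bash
cat > chk.py <<'E'
from place import *
from tiles import tiles
def onrest(c,nm):
    P=c.cloud(); q=(P-O)@np.c_[up,yv,n]; hsv=cv2.cvtColor(c.im,cv2.COLOR_RGB2HSV)
    m=(q[...,0]>-5)&(q[...,0]<90)&(abs(q[...,1])<130)&(q[...,2]>4)&(q[...,2]<30)&(hsv[...,2]>70)
    m=cv2.medianBlur(m.astype(np.uint8),5); k,l,st,ce=cv2.connectedComponentsWithStats(m)
    for i in range(1,k):
        if st[i,4]<150: continue
        w=q[l==i]; A=np.c_[w[:,:2],np.ones(len(w))]; co=np.linalg.lstsq(A,w[:,2],rcond=None)[0]
        print(nm,'n',len(w),'x',np.percentile(w[:,0],[1,99]).round(1),'y',np.percentile(w[:,1],[1,99]).round(1),'z med',np.median(w[:,2]).round(1),'slopes',co[:2].round(3))
if __name__=='__main__':
    o=state(); c=Cam('wrist'); onrest(c,'w'); c.save('w7'); s=Cam('side'); onrest(s,'s'); t=Cam('top'); onrest(t,'t'); tiles(s,'s'); tiles(t,'t'); s.save('s7',(220,110,460,290),3)
E
python3 chk.py
```

```text
{'t': 48.95, 'joint_positions': [-0.617, 0.392, 2.285, 2.117, 0.445, -0.998], 'eef_pos': [550.682, -177.691, 116.042], 'ee_rot': [0.013, 0.923, -0.033, 0.383], 'wrist_force': [0.592, -0.458, -0.084], 'gripper_width': 68.335, 'gripper_force': 0.0}
w n 15674 x [-4.7 75.3] y [-121.6  116. ] z med 9.5 slopes [ 0.084 -0.02 ]
s n 473 x [-4.  73.2] y [  1.4 119.9] z med 8.6 slopes [0.092 0.672]
t n 380 x [-3.2 76.8] y [36.2 99.6] z med 7.0 slopes [1.249 0.413]
s tile [ 337.5 -458.6] [63.3 65.9] ang deg 10.6 z 7.4 sat 28.0 px [402. 163.]
s tile [ 458.8 -358.8] [51.5 76.5] ang deg -24.4 z 7.2 sat 5.0 px [354. 178.]
s tile [ 351.9 -197.5] [50.  77.2] ang deg 76.2 z 7.4 sat 183.0 px [389. 218.]
t tile [ 461.1 -364. ] [49.9 74.4] ang deg -25.2 z 7.9 sat 3.0 px [435. 268.]
t tile [ 336.5 -456.4] [61.6 62.3] ang deg -46.8 z 7.5 sat 23.0 px [469. 309.]
```

```bash
cat > chk2.py <<'E'
from place import *
import sys
c=Cam('wrist'); P=c.cloud(); q=(P-O)@np.c_[up,yv,n]; hsv=cv2.cvtColor(c.im,cv2.COLOR_RGB2HSV)
for y0 in eval(sys.argv[1]):
    m=(q[...,0]>8)&(q[...,0]<68)&(abs(q[...,1]-y0)<20)&(abs(q[...,2]-9)<12)&(hsv[...,2]>60)
    w=q[m]; co=np.linalg.lstsq(np.c_[w[:,:2],np.ones(len(w))],w[:,2],rcond=None)[0]; print(y0,'z',np.median(w[:,2]).round(1),'slopes',co[:2].round(3),len(w))
    m=(q[...,2]>5)&(q[...,2]<13)&(abs(q[...,1]-y0)<32)&(q[...,0]>15)&(q[...,0]<90)&(hsv[...,2]>60); w=q[m]; print('  top x',np.percentile(w[:,0],99).round(1),'y',np.percentile(w[:,1],[1,99]).round(1))
E
python3 chk2.py "[65]"
python3 - <<'E'
from h import *
o=state(); mv((450,-340,160),np.radians(-23),o=o); mv((459.8,-363,80),np.radians(-23),o=o)
E
```

```text
65 z 9.4 slopes [-0.002  0.   ] 6727
  top x 75.2 y [40.9 89.6]
{'t': 49.15, 'joint_positions': [-0.615, 0.396, 2.281, 2.121, 0.445, -1.0], 'eef_pos': [552.899, -178.474, 114.856], 'ee_rot': [0.013, 0.923, -0.033, 0.383], 'wrist_force': [0.273, 0.261, -0.316], 'gripper_width': 68.2, 'gripper_force': 0.0}
rot [-0.1308, -0.779, 0.313] shift m [-0.0324, 0.1684, -0.0966]
rot [-0.1308, -0.779, 0.313] shift m [-0.0809, 0.1907, -0.032]
```

Request:
{"api": "servo_tool", "payload": {"series": [[[-0.015,-0.09,0.036,-0.001,0.01,-0.02,0.3],[-0.03,-0.18,0.072,-0.004,0.025,-0.035,0.3],[-0.045,-0.27,0.108,-0.008,0.05,-0.05,0.3],[-0.06,-0.36,0.145,-0.012,0.075,-0.06,0.3],[-0.075,-0.45,0.18,-0.018,0.1,-0.07,0.3],[-0.09,-0.54,0.217,-0.022,0.125,-0.08,0.3],[-0.105,-0.63,0.253,-0.028,0.15,-0.09,0.3],[-0.12,-0.72,0.289,-0.0324,0.1684,-0.0966,0.3],[-0.1308,-0.779,0.313,-0.0324,0.1684,-0.0966,0.3],[-0.1308,-0.779,0.313,-0.0324,0.1684,-0.0966,0.3]]]}}

```text
t: 50.15
eef_pos: [448.5, -340.9, 160.3]
ee_rot: [-0.008, 0.983, -0.172, 0.059]
wrist_force: [2.0, 0.3, -0.8]
gripper_width: 59.9
gripper_force: 0.0
```

```bash
python3 - <<'E'
from h import *
o=state(); mv((459.8,-363,80),np.radians(-23),o=o)
E
```

```text
{'t': 50.15, 'joint_positions': [-0.776, 0.328, 1.724, 0.095, 1.003, 1.094], 'eef_pos': [448.468, -340.911, 160.279], 'ee_rot': [-0.008, 0.983, -0.172, 0.059], 'wrist_force': [1.954, 0.255, -0.85], 'gripper_width': 59.87, 'gripper_force': 0.0}
rot [-0.0386, -0.1134, 0.0546] shift m [0.0089, 0.0198, 0.0812]
```

Request:
{"api": "servo_tool", "payload": {"series": [[[-0.02,-0.06,0.03,0.002,0.005,0.02,0.3],[-0.0386,-0.1134,0.0546,0.005,0.012,0.04,0.3],[-0.0386,-0.1134,0.0546,0.0089,0.0198,0.06,0.3],[-0.0386,-0.1134,0.0546,0.0089,0.0198,0.0812,0.3],[-0.0386,-0.1134,0.0546,0.0089,0.0198,0.0812,0.3],[-0.0386,-0.1134,0.0546,0.0089,0.0198,0.0812,0.3],[-0.0386,-0.1134,0.0546,0.0089,0.0198,0.0812,0.3],[-0.0386,-0.1134,0.0546,0.0089,0.0198,0.0812,0.3],[-0.0386,-0.1134,0.0546,0.0089,0.0198,0.0812,0.3],[-0.0386,-0.1134,0.0546,0.0089,0.0198,0.0812,0.3]]]}}

```text
t: 51.15
eef_pos: [461.4, -362.0, 80.8]
ee_rot: [-0.0, 0.98, -0.198, 0.004]
wrist_force: [-0.5, -0.2, -0.2]
gripper_width: 59.9
gripper_force: 0.0
```

```bash
python3 - <<'E'
from h import *
from tiles import tiles
o=state(); tiles(Cam('wrist')); 
mv((459.8,-363,9),np.radians(-22.3),o=o)
E
```

```text
{'t': 51.15, 'joint_positions': [-0.74, 0.485, 1.689, 0.005, 0.961, 1.227], 'eef_pos': [461.393, -361.951, 80.816], 'ee_rot': [-0.0, 0.98, -0.198, 0.004], 'wrist_force': [-0.498, -0.164, -0.202], 'gripper_width': 59.882, 'gripper_force': 0.0}
 tile [ 460.1 -364.1] [50.1 75.5] ang deg -22.2 z 9.2 sat 6.0 px [323. 261.]
 tile [ 343.5 -469.1] [41.  66.6] ang deg 45.3 z 9.7 sat 42.0 px [555. 364.]
rot [-0.0016, -0.0075, -0.0098] shift m [-0.0016, 0.0017, 0.0718]
```

Request:
{"api": "servo_tool", "payload": {"series": [[[0,-0.0075,-0.01,-0.001,0.0025,0.025,0.3],[0,-0.0075,-0.01,-0.001,0.0025,0.045,0.3],[0,-0.0075,-0.01,-0.001,0.0025,0.06,0.3],[0,-0.0075,-0.01,-0.001,0.0025,0.071,0.3],[0,-0.0075,-0.01,-0.001,0.0025,0.071,0.3],[0,-0.0075,-0.01,-0.001,0.0025,0.071,0.45],[0,-0.0075,-0.01,-0.001,0.0025,0.071,0.6],[0,-0.0075,-0.01,-0.001,0.0025,0.071,0.7],[0,-0.0075,-0.01,-0.001,0.0025,0.071,0.7],[0,-0.0075,-0.01,-0.001,0.0025,0.071,0.7]]], "newtons": 40}}

```text
t: 52.2
eef_pos: [460.8, -365.3, 11.3]
ee_rot: [0.0, 0.981, -0.193, 0.001]
wrist_force: [-1.8, -0.5, 12.1]
gripper_width: 48.7
gripper_force: 48.2
```

Request:
{"api": "servo_tool", "payload": {"series": [[[0,0,0,0,0,-0.01,0.7],[0,0,0,0,0,-0.02,0.7],[0,0,0,0,0,-0.04,0.7],[0,0,0,0,0,-0.06,0.7],[0,0,0,0,0,-0.08,0.7],[0,0,0,0,0,-0.1,0.7],[0,0,0,0,0,-0.12,0.7],[0,0,0,0,0,-0.12,0.7],[0,0,0,0,0,-0.12,0.7],[0,0,0,0,0,-0.12,0.7]]]}}

```text
t: 53.2
eef_pos: [459.1, -363.3, 127.9]
ee_rot: [-0.002, 0.981, -0.193, -0.001]
wrist_force: [0.2, -0.0, -1.4]
gripper_width: 49.2
gripper_force: 41.8
```

```bash
python3 held.py; python3 place.py "[(45,-65,80)]"
```

```text
{'t': 53.2, 'joint_positions': [-0.742, 0.432, 1.634, 0.002, 1.079, 1.216], 'eef_pos': [459.109, -363.316, 127.874], 'ee_rot': [-0.002, 0.981, -0.193, -0.001], 'wrist_force': [0.248, -0.003, -1.392], 'gripper_width': 49.202, 'gripper_force': 41.787}
23704 x range [-37.8  36.3] y [-25.1  25.8] z med 2.1 z by x [np.float64(2.0), np.float64(2.1), np.float64(2.1), np.float64(2.1), np.float64(2.1), np.float64(2.1), np.float64(2.5)]
((-1.6387519836425781, -0.1890697479248047), (76.88285827636719, 53.98584747314453), 0.8677682280540466)
{'t': 53.25, 'joint_positions': [-0.742, 0.433, 1.634, 0.002, 1.079, 1.216], 'eef_pos': [459.013, -363.242, 127.638], 'ee_rot': [-0.002, 0.981, -0.193, -0.002], 'wrist_force': [-0.377, 0.466, -1.703], 'gripper_width': 48.815, 'gripper_force': 41.785}
face coords of TCP [ -10.7 -126.4  165.7]
(45, -65, 80) [ 558.  -308.6  111.5]
rot [0.1218, 0.7819, -0.3034] shift m [0.0709, -0.088, 0.0161]
```

Request:
{"api": "servo_tool", "payload": {"series": [[[0.016,0.1,-0.04,0,-0.005,-0.01,0.7],[0.031,0.2,-0.078,0.005,-0.015,-0.015,0.7],[0.047,0.3,-0.117,0.012,-0.025,-0.015,0.7],[0.062,0.4,-0.155,0.022,-0.04,-0.01,0.7],[0.078,0.5,-0.194,0.034,-0.055,-0.003,0.7],[0.093,0.6,-0.233,0.046,-0.07,0.005,0.7],[0.109,0.7,-0.272,0.06,-0.08,0.011,0.7],[0.1218,0.7819,-0.3034,0.0709,-0.088,0.0161,0.7],[0.1218,0.7819,-0.3034,0.0709,-0.088,0.0161,0.7],[0.1218,0.7819,-0.3034,0.0709,-0.088,0.0161,0.7]]]}}

```text
t: 54.25
eef_pos: [557.4, -306.5, 112.2]
ee_rot: [0.009, 0.926, -0.034, 0.377]
wrist_force: [-0.1, 0.4, -1.0]
gripper_width: 48.5
gripper_force: 41.8
```

```bash
python3 place.py "[(45,-65,80),(42,-65,20),(41,-65,7)]"
```

```text
{'t': 54.25, 'joint_positions': [-0.857, 0.449, 2.101, 1.583, 0.523, -0.634], 'eef_pos': [557.423, -306.469, 112.167], 'ee_rot': [0.009, 0.926, -0.034, 0.377], 'wrist_force': [-0.094, 0.406, -1.036], 'gripper_width': 48.496, 'gripper_force': 41.784}
face coords of TCP [ 45.  -62.9  88.2]
(45, -65, 80) [ 558.  -308.6  111.5]
rot [-0.0075, 0.0122, -0.0052] shift m [0.0, 0.0021, 0.001]
(42, -65, 20) [ 598.2 -311.5   66.9]
rot [-0.0075, 0.0122, -0.0052] shift m [-0.0022, 0.0026, 0.061]
(41, -65, 7) [ 606.6 -312.1   57. ]
rot [-0.0075, 0.0122, -0.0052] shift m [-0.0031, 0.0027, 0.074]
```

Request:
{"api": "servo_tool", "payload": {"series": [[[-0.002,0.003,-0.001,-0.001,0,0.005,0.7],[-0.002,0.003,-0.001,-0.002,0.0005,0.02,0.7],[-0.002,0.003,-0.001,-0.0025,0.001,0.04,0.7],[-0.002,0.003,-0.001,-0.003,0.001,0.055,0.7],[-0.002,0.003,-0.001,-0.003,0.001,0.066,0.7],[-0.002,0.003,-0.001,-0.003,0.001,0.072,0.7],[-0.002,0.003,-0.001,-0.003,0.001,0.072,0.7],[-0.002,0.003,-0.001,-0.003,0.001,0.072,0.7],[-0.002,0.003,-0.001,-0.003,0.001,0.072,0.7],[-0.002,0.003,-0.001,-0.003,0.001,0.072,0.7]]]}}

```text
t: 55.25
eef_pos: [605.6, -310.9, 60.5]
ee_rot: [0.01, 0.925, -0.034, 0.379]
wrist_force: [0.3, -0.9, -0.8]
gripper_width: 48.9
gripper_force: 41.8
```

```bash
python3 ff.py; python3 held.py; python3 place.py "[(38.5,-65,4.2)]"
```

```text
face pos [ 42.7 -63.9  17.5] F up,y,n [-0.3 -0.9 -0.8] grip 48.9 41.8
{'t': 55.25, 'joint_positions': [-0.784, 0.58, 2.057, 1.819, 0.497, -0.83], 'eef_pos': [605.567, -310.92, 60.549], 'ee_rot': [0.01, 0.925, -0.034, 0.379], 'wrist_force': [0.263, -0.88, -0.773], 'gripper_width': 48.866, 'gripper_force': 41.774}
25594 x range [-47.4  37.3] y [-25.9  26.3] z med 2.0 z by x [np.float64(1.8), np.float64(1.9), np.float64(1.9), np.float64(1.9), np.float64(1.9), np.float64(1.9), np.float64(2.2)]
((-5.693641662597656, -0.006160736083984375), (53.99542999267578, 86.7047348022461), 89.99053955078125)
{'t': 55.3, 'joint_positions': [-0.784, 0.58, 2.057, 1.819, 0.497, -0.83], 'eef_pos': [605.617, -310.978, 60.581], 'ee_rot': [0.01, 0.925, -0.034, 0.379], 'wrist_force': [1.375, -0.224, -0.912], 'gripper_width': 48.866, 'gripper_force': 41.774}
face coords of TCP [ 42.7 -64.   17.5]
(38.5, -65, 4.2) [ 606.8 -312.1   53.3]
rot [-0.0046, 0.0085, -0.0043] shift m [-0.0042, 0.0011, 0.0061]
```

Request:
{"api": "servo_tool", "payload": {"series": [[[-0.004,0.008,-0.004,-0.001,0.001,0.001,0.7],[-0.0046,0.0085,-0.0043,-0.002,0.001,0.002,0.7],[-0.0046,0.0085,-0.0043,-0.003,0.001,0.003,0.7],[-0.0046,0.0085,-0.0043,-0.004,0.001,0.004,0.7],[-0.0046,0.0085,-0.0043,-0.0048,0.001,0.005,0.7],[-0.0046,0.0085,-0.0043,-0.0048,0.001,0.0055,0.7],[-0.0046,0.0085,-0.0043,-0.0048,0.001,0.0055,0.7],[-0.0046,0.0085,-0.0043,-0.0048,0.001,0.0055,0.7],[-0.0046,0.0085,-0.0043,-0.0048,0.001,0.0055,0.7],[-0.0046,0.0085,-0.0043,-0.0048,0.001,0.0055,0.7]]]}}

```text
t: 56.3
eef_pos: [606.6, -311.9, 53.2]
ee_rot: [0.013, 0.923, -0.032, 0.383]
wrist_force: [2.1, -0.1, 0.4]
gripper_width: 48.5
gripper_force: 41.8
```

```bash
python3 ff.py
```

```text
face pos [ 38.3 -64.8  11.5] F up,y,n [ 1.8  0.1 -1.2] grip 48.5 41.8
```

Ledge contact; a light press onto the rails, then release and retract.

Request:
{"api": "servo_tool", "payload": {"series": [[[0,0,0,-0.0002,0,0.0004,0.7],[0,0,0,-0.0003,0,0.0008,0.7],[0,0,0,-0.0003,0,0.0012,0.7],[0,0,0,-0.0003,0,0.0015,0.7],[0,0,0,-0.0003,0,0.0015,0.7],[0,0,0,-0.0003,0,0.0015,0.7],[0,0,0,-0.0003,0,0.0015,0.7],[0,0,0,-0.0003,0,0.0015,0.7],[0,0,0,-0.0003,0,0.0015,0.7],[0,0,0,-0.0003,0,0.0015,0.7]]]}}

```text
t: 57.3
eef_pos: [606.9, -311.9, 52.8]
ee_rot: [0.013, 0.923, -0.033, 0.383]
wrist_force: [-5.6, 0.9, 9.9]
gripper_width: 48.7
gripper_force: 42.9
```

```bash
python3 ff.py
```

```text
face pos [ 38.2 -64.8  11. ] F up,y,n [ 2.9  0.5 11. ] grip 48.7 42.9
```

Request:
{"api": "servo_tool", "payload": {"series": [[[0,0,0,0,0,0,0.35],[0,0,0,0,0,0,0.3],[0,0,0,0,0,0,0.25],[0,0,0,0,0,0,0.2],[0,0,0,0,0,0,0.2],[0,0,0,0,0,-0.015,0.2],[0,0,0,0,0,-0.035,0.2],[0,0,0,0,0,-0.06,0.2],[0,0,0,0,0,-0.085,0.2],[0,0,0,0,0,-0.09,0.2]]]}}

```text
t: 58.3
eef_pos: [542.5, -307.3, 116.5]
ee_rot: [0.014, 0.923, -0.032, 0.383]
wrist_force: [0.7, -0.5, -0.6]
gripper_width: 68.5
gripper_force: 0.0
```

```bash
python3 ff.py; python3 chk2.py "[65,-65]"; python3 - <<'E'
from h import *
mv((400,-260,300),-0.2)
E
```

```text
face pos [ 37.6 -64.8 101.7] F up,y,n [ 0.1 -0.5 -1. ] grip 68.5 0.0
65 z 9.3 slopes [-0.001 -0.   ] 5857
  top x 75.4 y [39.9 89.1]
-65 z 9.3 slopes [-0.001 -0.001] 6500
  top x 75.4 y [-88.7 -40. ]
rot [-0.05, -0.785, 0.1227] shift m [0.0268, -0.0372, -0.233]
```

Request:
{"api": "servo_tool", "payload": {"series": [[[0,0,0,0.002,-0.003,-0.03,0],[0,-0.05,0,0.005,-0.007,-0.07,0],[-0.008,-0.15,0.02,0.009,-0.012,-0.11,0],[-0.016,-0.25,0.04,0.013,-0.018,-0.15,0],[-0.022,-0.35,0.055,0.018,-0.025,-0.19,0],[-0.029,-0.45,0.07,0.022,-0.03,-0.22,0],[-0.035,-0.55,0.086,0.0268,-0.0372,-0.233,0],[-0.041,-0.65,0.1,0.0268,-0.0372,-0.233,0],[-0.05,-0.75,0.12,0.0268,-0.0372,-0.233,0],[-0.05,-0.785,0.1227,0.0268,-0.0372,-0.233,0]]]}}

```text
t: 59.35
eef_pos: [403.1, -260.4, 301.4]
ee_rot: [0.001, 0.995, -0.099, -0.0]
wrist_force: [0.9, -0.5, -0.9]
gripper_width: 85.5
gripper_force: 0.0
```

```bash
python3 - <<'E'
from h import *
from jar import jar
from knob import knob
o=state(); s=Cam('side'); t=Cam('top'); knob(s,o); knob(t,o); jar(s); jar(t)
a=cv2.resize(t.im[110:410,30:510],(800,500)); cv2.imwrite('pics/final.png',a[...,::-1])
for c,nm in((t,'t'),(s,'s'),(Cam('wrist'),'w')):
    P=c.cloud(); hsv=cv2.cvtColor(c.im,cv2.COLOR_RGB2HSV)
    m=((hsv[...,1]<30)&(hsv[...,2]>190)&(P[...,2]>4)&(P[...,2]<14)&(P[...,0]>150)&(P[...,0]<900)&(abs(P[...,1])<700)).astype(np.uint8)
    m=cv2.medianBlur(m,5)
    k,l,st,ce=cv2.connectedComponentsWithStats(m)
    print(nm,[(ce[i].round().tolist(),int(st[i,4]),P[l==i].mean(0).round().tolist()) for i in range(1,k) if st[i,4]>40])
E
```

```text
{'t': 59.35, 'joint_positions': [-0.661, 0.131, 1.601, -0.001, 1.409, 1.109], 'eef_pos': [403.087, -260.441, 301.426], 'ee_rot': [0.001, 0.995, -0.099, -0.0], 'wrist_force': [0.852, -0.478, -0.936], 'gripper_width': 85.496, 'gripper_force': 0.0}
knob 139 [576.  282.3] [12.6 49.9] bar angle mod pi 1.596 z 110.7
knob 62 [579.3 279.5] [13.9 45.9] bar angle mod pi 1.603 z 110.9
62 886 [575.9 281.3] [90.9 90.3] 45.1
106 158 [576.  281.2] [12.6 52.2] 1.4
62 307 [579.5 279.1] [87.9 85.1] 44.1
106 73 [579.1 279.6] [14.1 46.9] 0.4
t []
s [([70.0, 383.0], 307, [878.0, 409.0, 10.0]), ([49.0, 412.0], 87, [881.0, 473.0, 15.0])]
w [([406.0, 3.0], 51, [563.0, -375.0, 13.0]), ([135.0, 40.0], 69, [584.0, -114.0, 13.0])]
```

View pics/final.png

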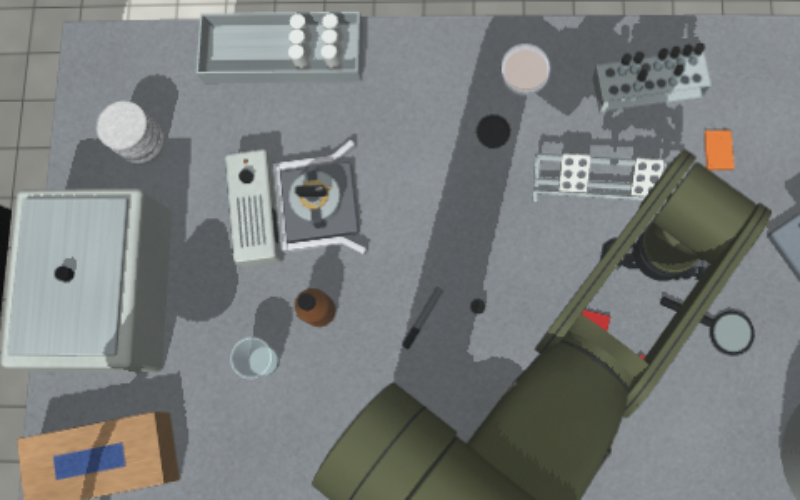

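The final view shows the jar home in the dock at (315,195), both tiles side by side on the rest at (574,172) and (648,176), and the bystanders in place.

```bash
python3 -c "
from rig import ticket
print(ticket.close_job())"
```

```text
the job is handed in; nothing more can be done
None
```

The job is handed in (no verdict was returned): the jar is home in the dock, its knob is turned to the first click, and both white tiles found on the bench lean flat and side by side on the rest.

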